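# Unload the coil winder and zero it for the next batch

### The job

The bench coil winder has finished a batch: put it on hold with the long bar key on its top panel, then slide the square clamp collar off the open end of the shaft and put it in the small steel dish, and slide off every wound bobbin and set each down in the grey tray, on its floor, not on another one. When the shaft is empty, turn the handwheel by hand until its white index line stands at the very top, opposite the pointer, and after that clear the turn counter with the round key. Both keys are tactile dome keys: press each only until it clicks and gives way, never down to its stop, let it come back up, and leave the small square key, the bottle, the meter and the screwdriver alone.

Things in the scene. Friction and masses are not known exactly. Their poses are not given: they have to be found in the camera images.
- winder: bench coil winder, fixed: cream headstock 130 (x) x 110 (y) x 165 mm high on a foot plate. Origin: on the table under its middle; z up. A 16 mm steel shaft, axis 140 mm above the table, sticks out along the winder's -y and is open at its end, 300 mm from the origin; a 48 mm stop flange stands 83 mm from the origin. Handwheel on the +y side, keys on the top panel (z = 165 mm)
- shaft_end (a point): middle of the open end of the shaft
- spindle (a joint): angle of the handwheel and shaft, which turn as one about the winder's y axis, without limits; 0 (or a whole turn) with the index line straight up; growing means that the top of the wheel moves to the winder's +x. It stays where it is left; turning it takes about 0.1 N m.
- wheel_center (a point): centre of the handwheel, on the shaft axis, 106 mm from the winder's origin along its +y. Upright black disc, 120 mm diameter, 16 mm thick (along y), 43 mm clear of the headstock. The rim can be pinched from above across its thickness
- index_mark (a point): point of the white index line on the rim of the handwheel (60 mm from its centre); the line also runs down the outer face. The point's z axis points outward along the line
- key_bar_top (a point): middle of the top of the hold key, a grey bar 30 x 16 mm (long along the winder's y), 7 mm above the panel, the one nearest the shaft. Silicone dome key: resistance climbs to about 6 N at 1.6 mm, gives way (the click) to 3.3 N at 3.3 mm, then stiffens again (7 N at 4.5 mm) to its stop at 5 mm; springs back up.
- key_bar (a joint): travel of the bar key, m: 0 up, 0.005 at its stop; clicked beyond 0.0024
- key_round_top (a point): middle of the top of the clear key, a grey round key of 18 mm diameter, 7 mm above the panel, the one nearest the handwheel. Silicone dome key: resistance climbs to about 6 N at 1.6 mm, gives way (the click) to 3.3 N at 3.3 mm, then stiffens again (7 N at 4.5 mm) to its stop at 5 mm; springs back up.
- key_round (a joint): travel of the round key, m: 0 up, 0.005 at its stop; clicked beyond 0.0024
- key_square_top (a point): middle of the top of the small square key, 12 x 12 mm, between the other two (centres 38 and 34 mm away): not to be pressed
- key_square (a joint): travel of the small square key, m: 0 up
- collar: square clamp collar, aluminium, 42 x 42 mm, 28 mm long along its y axis, with a 24 mm bore, 0.18 kg, already slackened: it hangs loose on the shaft outside the bobbins, near the open end. Origin: its centre
- bobbin1: wound transformer bobbin, 0.2 kg, may be absent: copper coil 42 x 42 mm square, 33 mm long, between black square flanges 56 x 56 x 3.5 mm (40 mm long in all); 24 mm square bore along its y axis. Origin: its centre. It hangs on the shaft, centre 4 mm below the shaft axis, at least 2 mm from the next. Its coil can be gripped from above between the flanges, on its +x and -x sides
- bobbin2: wound transformer bobbin, 0.2 kg, may be absent: copper coil 42 x 42 mm square, 33 mm long, between black square flanges 56 x 56 x 3.5 mm (40 mm long in all); 24 mm square bore along its y axis. Origin: its centre. It hangs on the shaft, centre 4 mm below the shaft axis, at least 2 mm from the next. Its coil can be gripped from above between the flanges, on its +x and -x sides
- bobbin3: wound transformer bobbin, 0.2 kg, may be absent: copper coil 42 x 42 mm square, 33 mm long, between black square flanges 56 x 56 x 3.5 mm (40 mm long in all); 24 mm square bore along its y axis. Origin: its centre. It hangs on the shaft, centre 4 mm below the shaft axis, at least 2 mm from the next. Its coil can be gripped from above between the flanges, on its +x and -x sides
- bobbin4: wound transformer bobbin, 0.2 kg, may be absent: copper coil 42 x 42 mm square, 33 mm long, between black square flanges 56 x 56 x 3.5 mm (40 mm long in all); 24 mm square bore along its y axis. Origin: its centre. It hangs on the shaft, centre 4 mm below the shaft axis, at least 2 mm from the next. Its coil can be gripped from above between the flanges, on its +x and -x sides
- tray: grey plastic tray, loose, 270 (x) x 155 (y) x 32 mm high, open on top, walls and floor 5 mm. Origin: centre of its underside
- dish: small steel parts dish, loose, 125 x 125 x 18 mm high, open on top, walls and floor 4 mm. Origin: centre of its underside
- bottle: small clear bottle, 48 mm diameter, 115 mm high; not to be moved. Origin: centre of its underside
- meter: yellow multimeter lying flat, 165 x 78 x 34 mm; not to be moved. Origin: centre of its underside
- driver: screwdriver lying on the bench, 180 mm; not to be moved. Origin: near its middle

How it is judged:
By the outcome, as a careful person would: the job done as asked, in the order asked, and still so for the second after the job is handed in, with the robot touching nothing.
Of bobbin1, bobbin2, bobbin3, bobbin4 only 2 to 4 are there at a start; the rules pass over those that are not, and their reading is None.
At some moment in a run one of tray, dish may be knocked a few centimetres aside while the robot is not near it.
Once in a run the grip may slacken for a moment while it holds something.
It also fails if it takes over 210 s, if anything falls off the work surface, if the arm or the gripper's body presses on something with over 40 N, if the wrist force passes 120 N, or if a joint passes its speed limit or range.

### The arm

A 6-joint arm with a two-finger parallel gripper is mounted at the origin on the work surface. World frame = base frame: x ahead of the robot, y to its left, z up, the work surface at z = 0. Lengths are in m, angles in degrees, forces in N, time in s.
With the tool pointing down it reaches from about 0.325 to 0.875 m from the base axis. Payload 4.4 kg.
Tool frame: the origin (TCP) lies between the finger pads; the fingertips stand 17 mm ahead of it and the grasp point (between the pads) lies 2 mm behind it; z points along the fingers, x is the direction in which the jaws open and shut, and the axes are right-handed (so a half turn about z gives the same grasp; the last joint's range is limited). The gripper opens to 85 mm and grips with 20 to 120 N. Pads are 22 mm wide; open, the fingers measure 114 mm over their backs; the gripper's body (76 mm by 85 mm) begins 54 mm behind the grasp point. The pads swing forward as they close: fully open they stand 13 mm farther back than shut.
Start: joints at [-8.623, 11.837, 88.321, -0, 79.842, -8.623], TCP at [0.575, -0, 0.248] pointing down, gripper open.
Joint ranges: [-156.59, 156.59], [-49.26, 127.26], [12.9, 141.05], [-63.56, 243.56], [4.71, 150.69], [-161.64, 161.64]. Speed limits (degrees/s): [159.86, 159.86, 180, 180, 180, 180].

### API

Orientations are given as [roll, pitch, yaw] about the fixed x, y, z axes, in that order (R = Rz(yaw) Ry(pitch) Rx(roll)).
In Python, from station import bot gives the robot as it stands.
- The arm moves only by the tool send_rows, never from a script. Its argument "commands" is text: rows parted by semicolons, each of 5 numbers parted by spaces: the shift along the world's x, y, z in mm, then the turn about the world's z in degrees, then the finger opening in mm, from 0 to 85.4. A call has 1 to 10 rows; each row shifts and turns the commanded pose from where the row before left it; what a row does not reach is not made up. A row lasts 1/12 s, in which the tool goes at most 41.7 mm and 7.16 degrees, less where a joint would pass 70% of its speed; a pose out of reach is approached as far as the arm can. A call is refused whole if a number of a shift passes 41.7 or a number of a turn 7.16, either way. A call with a gripper value outside its range is refused whole. The fingers move at their own pace and stop on an object; "force" is the grip in N (left out, the last holds). Time passes only in rows, so rows that do not move let the fingers close. It gives the time, the measured TCP pose, the force and the opening at its end, in the units of the state.
- bot.get_state(): the state, without advancing time (a new reading comes with each control period).
- bot.capture(name): name is "scene" or "side" or "wrist"; returns a dict with "img" (420x560x3 uint8, red, green, blue), "intrinsics" (3x3 intrinsics, pixels), "xyz" and "rotation" of the camera in the world; the wrist camera has in their place "mount" (4x4, takes a point from camera to tool coordinates, whose origin is the TCP and whose axes are the tool frame's). Camera axes: x right, y down, z forward; pixel columns grow to the right and rows downward; lengths in m; the calibration is good to about 2 mm. A picture is of the moment at which its call begins: read the wrist's pose just before it. There is no depth.
- bot.hand_in(): hands the job in, once; it reports no verdict.
Trained networks look in a picture, given as the dict that the camera call returned (one of the last four; its "shot" number tells which), for a name from the list of things; names that differ only in an ending like _2 or _b are one class to them, and where a whole thing is asked for, a point or a joint stands for the part that bears it (a point fixed in the world has none). Each returns a list of dicts, best first, with "conf" (0 to 1); they miss things now and then, are a little off and sometimes report something else, mostly with a low value. They report only what shows in the picture. A call takes as long as a camera call.
- bot.spot_in(picture, query): "bbox" ([left, top, right, bottom] in pixels, round what is visible of it).
- bot.pinpoint(picture, query): "location" ([column, row] in pixels: a listed point, or the origin of a listed thing).
The state is a dict: "t": time; "joint_positions": joint angles; "qvel": joint speeds; "joint_torque": joint torques, N m; "tcp_pos": TCP position; "orientation": TCP orientation; "contact_force": force on the tool from outside, world axes, zero at the start; "moment": the same for the moment, N m; "opening": finger opening in m.
Only numpy, scipy, OpenCV 4.12 (cv2) and the standard library are available. Lean on these libraries where they do the work, as an engineer would, in place of code of your own. Each camera call takes 0.05 s, during which the arm holds its last target.

## Working session

There is one attempt and no reset: what is moved stays moved. The work goes in short steps, Python scripts to look and compute and a tool call to move; the robot and the scene stay as the last step left them, time stands still between calls to the robot, and variables do not carry over. Pictures are saved under pics/ and viewed, and the job is handed in when it is done.

Besides the shell and the picture viewer there is one more tool, called after "Call:" as a command line: name --argument value ..., lists and objects as JSON in quotes. send_rows: Moves the arm, as the interface text tells. Its arguments: {"type":"object","properties":{"commands":{"type":"string"},"force":{"type":"number"}},"required":["commands"]}

```bash
mkdir -p pics; cat > h.py <<'E'
from station import bot
import numpy as np, cv2
from scipy.spatial.transform import Rotation as Rn
def cap(n,save=None):
    s=bot.get_state(); c=bot.capture(n)
    if 'mount' in c:
        R=Rn.from_euler('xyz',s['orientation'],degrees=True).as_matrix()
        M=np.array(c['mount']); c['R']=R@M[:3,:3]; c['p']=np.array(s['tcp_pos'])+R@M[:3,3]
    else: c['R']=np.array(c['rotation']); c['p']=np.array(c['xyz'])
    if save: cv2.imwrite('pics/'+save+'.png',c['img'][:,:,::-1])
    return c
def ray(c,px):
    d=np.linalg.inv(np.array(c['intrinsics']))@np.array([px[0],px[1],1.]); return c['p'],c['R']@d
def atz(c,px,z):
    o,d=ray(c,px); return o+d*(z-o[2])/d[2]
def proj(c,P):
    q=np.array(c['intrinsics'])@(c['R'].T@(np.array(P)-c['p'])); return q[:2]/q[2]
def tri(obs):
    A=np.zeros((3,3));b=np.zeros(3)
    for c,px in obs:
        o,d=ray(c,px); d=d/np.linalg.norm(d); M=np.eye(3)-np.outer(d,d); A+=M;b+=M@o
    return np.linalg.solve(A,b)
E
python3 - <<'E'
from h import *
np.set_printoptions(precision=4,suppress=True)
print(bot.get_state())
S=cap('scene','s0');D=cap('side','d0');W=cap('wrist','w0')
for n,c in (('S',S),('D',D),('W',W)): print(n,c['p'],c['R'].tolist(),np.array(c['intrinsics']).tolist())
for q in 'winder shaft_end wheel_center index_mark key_bar_top key_round_top key_square_top collar bobbin1 tray dish bottle meter driver'.split():
    for n,c in (('S',S),('D',D),('W',W)):
        r=bot.pinpoint(c,q); print(q,n,[(np.round(x['location'],1).tolist(),round(x['conf'],2)) for x in r][:5])
E
```

```text
{'t': 0.0, 'joint_positions': array([-8.6232, 11.885 , 88.4045,  0.0009, 79.8407, -8.623 ]), 'qvel': array([ 0.1028, -0.086 ,  0.0332,  0.036 , -0.0589,  0.0166]), 'joint_torque': array([  0.0004, -38.3034, -29.1595,  -0.0002,   0.0106,   0.0001]), 'tcp_pos': array([0.5743, 0.0001, 0.2471]), 'orientation': array([-179.9796,    0.1286,   -0.0003]), 'contact_force': array([-0.991 ,  0.6677,  0.0489]), 'moment': array([0.0424, 0.0318, 0.0065]), 'opening': 0.08527157178502587}
S [1.1308 0.5139 0.9642] [-137.87152591853777, 0.06564966529882793, 130.2725707230788] [[396.4254352384594, 0.0, 279.56934465150084], [0.0, 396.4254352384594, 206.269223402675], [0.0, 0.0, 1.0]]
D [ 0.1421 -0.7405  0.7542] [-124.57706271800026, 0.14678464624377321, -29.1737192147085] [[409.770548819132, 0.0, 277.0394805050108], [0.0, 409.770548819132, 208.93907444421177], [0.0, 0.0, 1.0]]
W [0.5734 0.0744 0.3734] [[0.9999973189930103, 0.0006624541085455415, -0.002218819808958682], [-1.324460306683627e-05, -0.9565528412707844, -0.2915590192077216], [-0.002315562862684979, 0.291558266923341, -0.9565502679719902]] [[3
[... 1191 characters left out ...]
41.7], 0.74), ([206.3, 191.1], 0.67), ([211.9, 135.2], 0.61)]
tray S [([215.7, 162.6], 0.59), ([268.5, 178.0], 0.29)]
tray D []
tray W []
dish S [([216.7, 231.3], 0.74), ([216.0, 162.3], 0.69), ([317.6, 205.0], 0.61), ([349.1, 251.4], 0.58), ([268.9, 180.2], 0.53)]
dish D [([340.5, 272.5], 0.79), ([250.4, 230.3], 0.5), ([281.7, 258.2], 0.44)]
dish W [([347.7, 275.2], 0.58)]
bottle S [([263.2, 290.9], 0.61), ([353.5, 218.3], 0.34)]
bottle D [([312.7, 219.2], 0.92)]
bottle W [([425.0, 78.1], 0.93)]
meter S [([353.2, 217.9], 0.79)]
meter D [([188.5, 250.0], 0.8)]
meter W [([81.9, 35.8], 0.7)]
driver S [([406.9, 265.4], 0.63), ([347.4, 251.9], 0.19)]
driver D [([183.9, 204.7], 0.78)]
driver W []
```

```bash
sed -i "s/c\['R'\]=np.array(c\['rotation'\])/c['R']=(lambda r: r if r.ndim==2 else Rn.from_euler('xyz',r,degrees=True).as_matrix())(np.array(c['rotation']))/" h.py; python3 - <<'E'
import cv2,glob
for n in ['s0','d0','w0']:
    i=cv2.imread(f'pics/{n}.png'); cv2.imwrite(f'pics/{n}b.png',cv2.resize(i,(800,600),interpolation=cv2.INTER_CUBIC))
E
```

```text
(no output)
```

View pics/s0b.png

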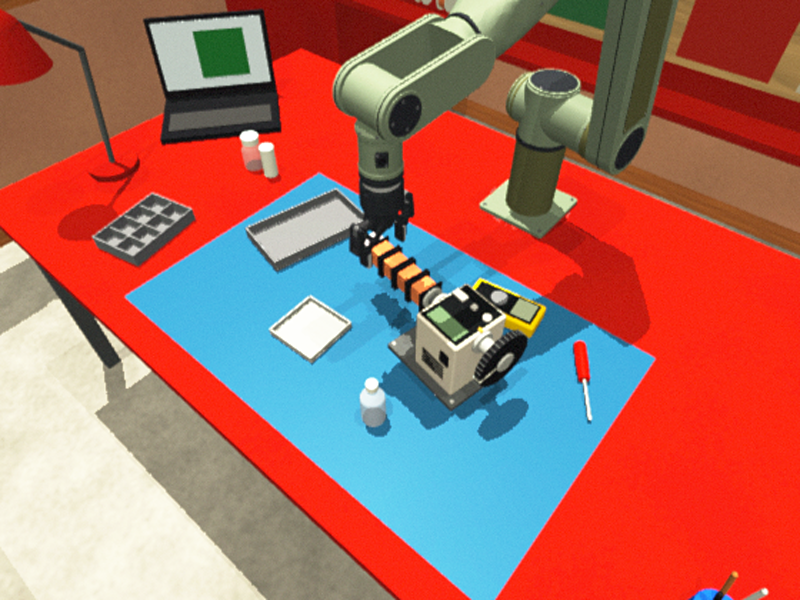

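View pics/d0b.png

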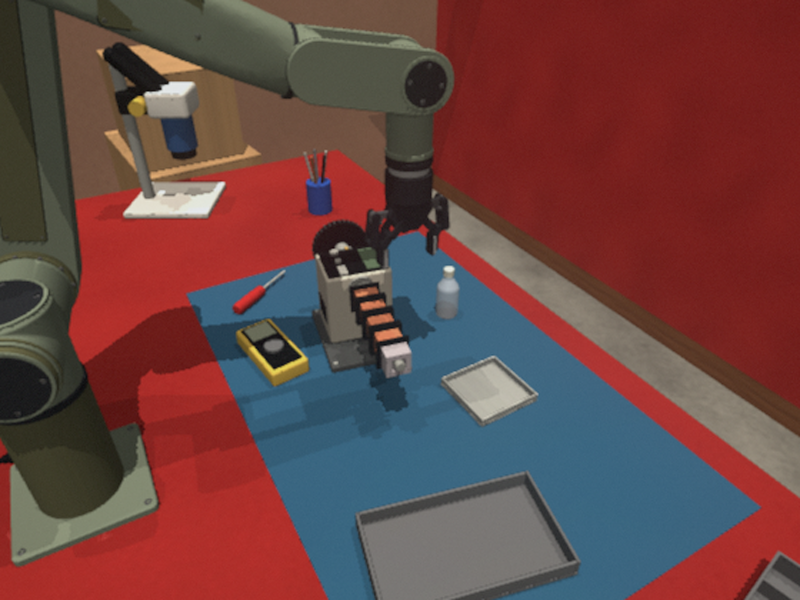

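View pics/w0b.png

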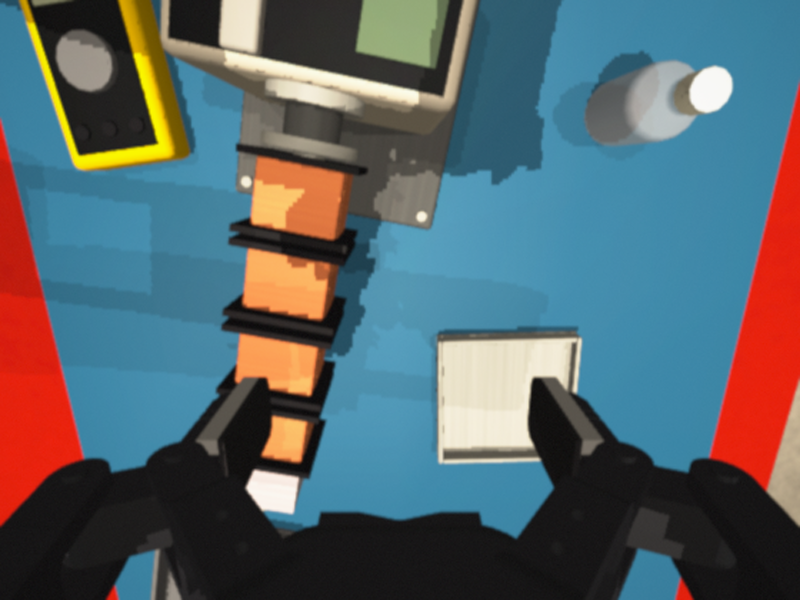

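```bash
python3 - <<'E'
from h import *
np.set_printoptions(precision=4,suppress=True)
S=cap('scene');D=cap('side');W=cap('wrist')
print('winder',tri([(S,(314.9,254.7)),(D,(251.2,228.1))]),atz(D,(251.2,228.1),0))
print('wheel',tri([(S,(349.2,249.8)),(D,(237.5,173.7))]))
print('idx',tri([(S,(334.2,262.7)),(D,(256.9,173.0))]))
print('end',atz(D,(280.8,256.7),.14))
print('collar',atz(W,(189.1,329),.14))
print('bar',tri([(S,(319.6,207.1)),(D,(239.6,184.9)),(W,(168.1,5.7))]),atz(W,(168.1,5.7),.172))
print('round',tri([(S,(337,219)),(D,(232.4,174))]))
for p in [(191.2, 290.5),(203.6, 241.7),(206.3, 191.1), (211.9, 135.2)]: print('bob',atz(W,p,.136))
print('dish',atz(S,(216.7,231.3),0.004),atz(D,(340.5,272.5),.004),'tray',atz(S,(215.7,162.6),.005))
print('tray D',[atz(D,(np.array(p)*.7),.032) for p in [(357,517),(529,474),(577,562)]])
print('bottle',atz(D,(312.7,219.2),0),'meter',atz(D,(188.5,250),0))
E
```

```text
winder [0.5509 0.1562 0.0075] [0.5554 0.1648 0.    ]
wheel [0.5626 0.263  0.1391]
idx [0.6189 0.2525 0.1323]
end [ 0.4898 -0.1319  0.14  ]
collar [ 0.4923 -0.1095  0.14  ]
bar [0.5152 0.1351 0.1772] [0.5102 0.1346 0.172 ]
round [0.524  0.1982 0.1793]
bob [ 0.4962 -0.0725  0.136 ]
bob [ 0.5104 -0.0262  0.136 ]
bob [0.5157 0.0172 0.136 ]
bob [0.5229 0.0604 0.136 ]
dish [ 0.6739 -0.1292  0.004 ] [ 0.6728 -0.1286  0.004 ] tray [ 0.4563 -0.3624  0.005 ]
tray D [array([ 0.3388, -0.2721,  0.032 ]), array([ 0.5987, -0.3325,  0.032 ]), array([ 0.5613, -0.4743,  0.032 ])]
bottle [0.7434 0.1117 0.    ] meter [0.3552 0.1599 0.    ]
```

Call:
send_rows --commands "-20 30 0 -3.5 85; -20 30 0 -3.5 85; -20 30 0 -3.4 85; 0 0 0 0 85; 0 0 0 0 85"

```text
t: 2.82
tcp_pos: [0.5142, 0.0913, 0.2484]
orientation: [180.0, -0.0, -10.2]
contact_force: [0.0, -0.5, -0.2]
opening: 0.0855
```

```bash
python3 - <<'E'
from h import *
np.set_printoptions(precision=4,suppress=True)
print(bot.get_state()['tcp_pos'],bot.get_state()['orientation'])
W=cap('wrist','w1')
for q,z in [('key_bar_top',.172),('key_round_top',.172),('key_square_top',.172),('winder',0),('bobbin1',.136),('wheel_center',.14),('index_mark',.14)]:
    print(q,[(np.round(x['location'],1).tolist(),round(x['conf'],2),atz(W,x['location'],z)[:2]) for x in bot.pinpoint(W,q)][:5])
    print(' box',[(np.round(x['bbox']).tolist(),round(x['conf'],2)) for x in bot.spot_in(W,q)][:4])
i=cv2.imread('pics/w1.png'); cv2.imwrite('pics/w1b.png',cv2.resize(i,(800,600),interpolation=cv2.INTER_CUBIC))
E
```

```text
[0.5142 0.0913 0.2484] [179.9944  -0.0197 -10.1995]
key_bar_top [([264.5, 167.1], 0.88, array([0.5108, 0.1345]))]
 box [([255.0, 145.0, 276.0, 191.0], 0.78)]
key_round_top [([261.6, 50.2], 0.86, array([0.5224, 0.2031])), ([411.7, 311.7], 0.64, array([0.6004, 0.0056]))]
 box [([247.0, 33.0, 281.0, 62.0], 0.86)]
key_square_top [([262.6, 168.6], 0.65, array([0.5094, 0.1337])), ([263.1, 104.5], 0.61, array([0.5174, 0.173 ]))]
 box [([256.0, 95.0, 274.0, 118.0], 0.72), ([252.0, 143.0, 274.0, 190.0], 0.62)]
winder []
 box [([204.0, 0.0, 416.0, 234.0], 0.78)]
bobbin1 [([299.4, 244.8], 0.84, array([0.5244, 0.0598])), ([297.0, 331.7], 0.69, array([ 0.5085, -0.0255])), ([293.9, 289.5], 0.63, array([0.5129, 0.0186]))]
 box [([267.0, 329.0, 334.0, 364.0], 0.93), ([263.0, 284.0, 336.0, 330.0], 0.89), ([262.0, 213.0, 340.0, 286.0], 0.69)]
wheel_center []
 box [([270.0, 2.0, 332.0, 233.0], 0.82)]
index_mark []
 box [([273.0, 0.0, 329.0, 232.0], 0.89)]
```

View pics/w1b.png

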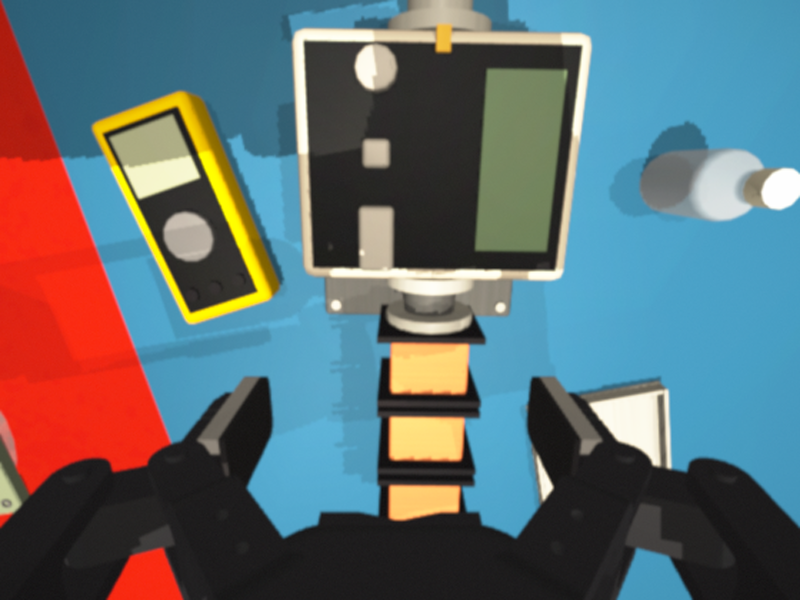

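Call:
send_rows --commands "-1.6 22 0 0 0; -1.6 21 0 0 0; 0 0 -20 0 0; 0 0 -20 0 0; 0 0 -7 0 0; 0 0 0 0 0; 0 0 0 0 0; 0 0 0 0 0"

```text
t: 4.23
tcp_pos: [0.5127, 0.1329, 0.2025]
orientation: [-180.0, -0.1, -10.4]
contact_force: [0.7, 0.5, 1.0]
opening: -0.0003
```

```bash
python3 - <<'E'
from h import *
np.set_printoptions(precision=4,suppress=True)
s=bot.get_state();print(s['tcp_pos'],s['contact_force'],s['opening'])
W=cap('wrist','w2')
i=cv2.imread('pics/w2.png'); cv2.imwrite('pics/w2b.png',cv2.resize(i,(800,600),interpolation=cv2.INTER_CUBIC))
D=cap('side'); i=D['img'][:,:,::-1][120:260,180:330]; cv2.imwrite('pics/d2b.png',cv2.resize(i,(750,700),interpolation=cv2.INTER_CUBIC)[:600])
E
```

```text
[0.5127 0.1329 0.2025] [0.6949 0.499  0.9622] -0.00025728977541921284
```

View pics/w2b.png

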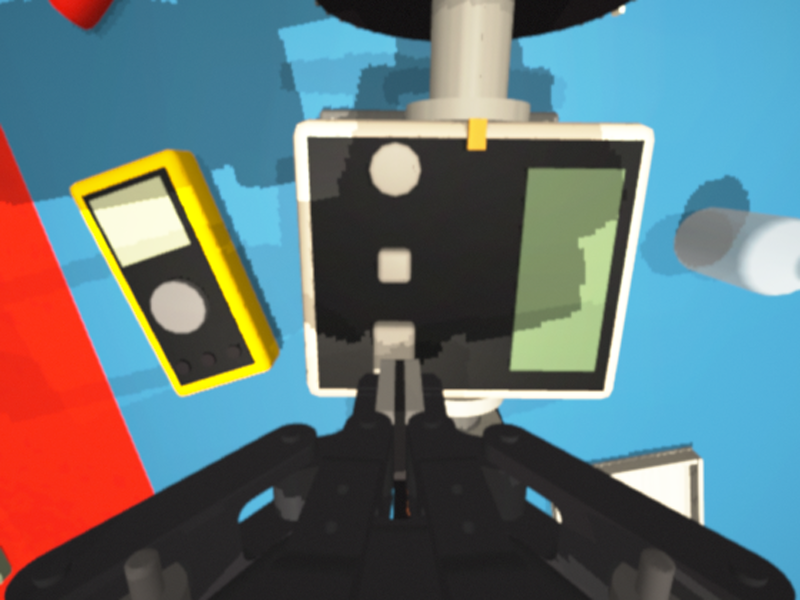

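View pics/d2b.png

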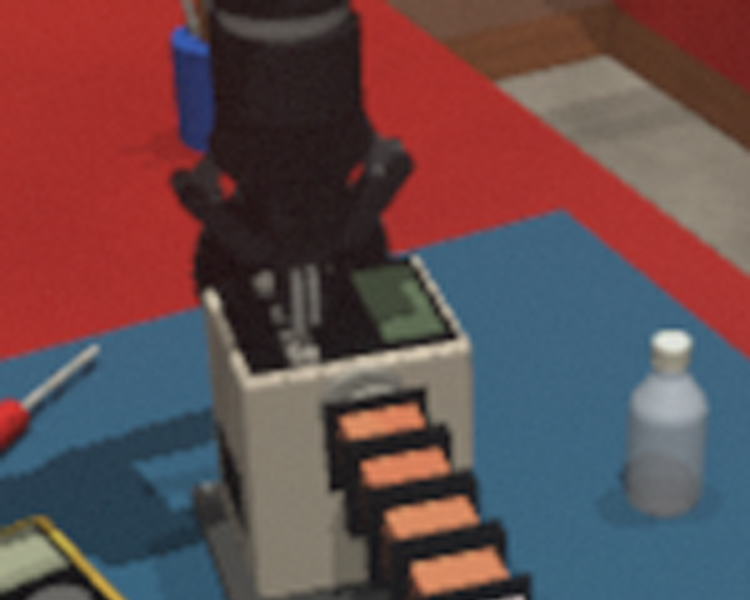

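Call:
send_rows --commands "-1 1.5 -4 0 0; 0 0 -4 0 0; 0 0 -1 0 0; 0 0 0 0 0; 0 0 0 0 0;0 0 0 0 0"

```text
t: 4.83
tcp_pos: [0.5109, 0.1345, 0.1923]
orientation: [-180.0, -0.0, -10.4]
contact_force: [0.2, -0.7, 0.0]
opening: 0.0002
```

Call:
send_rows --commands "0 0 -1 0 0; 0 0 -1 0 0; 0 0 0 0 0; 0 0 0 0 0"

```text
t: 5.17
tcp_pos: [0.5107, 0.1345, 0.1902]
orientation: [180.0, 0.0, -10.4]
contact_force: [-0.1, 0.1, -0.0]
opening: -0.0001
```

Call:
send_rows --commands "0 0 -1 0 0; 0 0 -0.5 0 0; 0 0 0 0 0; 0 0 0 0 0"

```text
t: 5.5
tcp_pos: [0.5109, 0.1345, 0.189]
orientation: [-180.0, -0.0, -10.4]
contact_force: [-0.2, 0.2, 0.7]
opening: -0.0004
```

Call:
send_rows --commands "0 0 -0.5 0 0; 0 0 0 0 0; 0 0 0 0 0"

```text
t: 5.75
tcp_pos: [0.5109, 0.1345, 0.1886]
orientation: [-180.0, -0.0, -10.4]
contact_force: [-0.4, 0.2, 2.8]
opening: -0.0
```

Call:
send_rows --commands "0 0 -0.5 0 0; 0 0 0 0 0; 0 0 0 0 0"

```text
t: 6.0
tcp_pos: [0.5109, 0.1345, 0.1882]
orientation: [-180.0, -0.0, -10.4]
contact_force: [-1.2, -0.6, 5.0]
opening: -0.0001
```

Call:
send_rows --commands "0 0 -0.5 0 0; 0 0 0 0 0; 0 0 0 0 0"

```text
t: 6.25
tcp_pos: [0.5109, 0.1345, 0.1877]
orientation: [-180.0, -0.0, -10.4]
contact_force: [-1.7, -0.6, 6.2]
opening: 0.0001
```

Call:
send_rows --commands "0 0 -0.5 0 0; 0 0 0 0 0; 0 0 0 0 0"

```text
t: 6.5
tcp_pos: [0.5109, 0.1345, 0.1873]
orientation: [-180.0, -0.0, -10.4]
contact_force: [-2.3, -0.2, 5.7]
opening: -0.0002
```

Call:
send_rows --commands "0 0 -0.5 0 0; 0 0 0 0 0; 0 0 0 0 0"

```text
t: 6.75
tcp_pos: [0.5109, 0.1345, 0.1864]
orientation: [-180.0, -0.0, -10.4]
contact_force: [-1.3, 0.0, 3.9]
opening: 0.0001
```

Call:
send_rows --commands "0 0 -0.2 0 0; 0 0 0 0 0; 0 0 0 0 0"

```text
t: 7.0
tcp_pos: [0.5109, 0.1345, 0.1859]
orientation: [-180.0, -0.0, -10.4]
contact_force: [-1.2, -0.3, 3.5]
opening: -0.0
```

Call:
send_rows --commands "0 0 2 0 0; 0 0 4 0 0; 0 0 20 0 0; 0 0 30 0 0; 0 0 0 0 0; 0 0 0 0 0"

```text
t: 7.5
tcp_pos: [0.5121, 0.1346, 0.244]
orientation: [-179.9, -0.2, -10.4]
contact_force: [-0.6, -0.1, -0.1]
opening: -0.0
```

Call:
send_rows --commands "-4 -39 5 0 85; -4 -39 5 0 85; -4 -39 5 0 85; -4 -39 5 0 85; -4 -39 0 0 85; -4 -39 0 0 85; -3 -38 0 0 85; 0 0 0 0 85; 0 0 0 0 85; 0 0 0 0 85"

```text
t: 8.33
tcp_pos: [0.483, -0.137, 0.2607]
orientation: [-179.9, 0.2, -10.4]
contact_force: [-0.4, 0.2, -0.0]
opening: 0.0851
```

```bash
cat > look.py <<'E'
from h import *
import sys
np.set_printoptions(precision=4,suppress=True)
def look(cam,name,qs,box=True):
    s=bot.get_state();print(s['t'],s['tcp_pos'],s['orientation'],s['contact_force'],s['opening'])
    W=cap(cam,name)
    for q,z in qs:
        print(q,[(np.round(x['location'],1).tolist(),round(x['conf'],2),atz(W,x['location'],z)[:2]) for x in bot.pinpoint(W,q)][:5])
        if box: print(' box',[(np.round(x['bbox']).tolist(),round(x['conf'],2)) for x in bot.spot_in(W,q)][:5])
    cv2.imwrite(f'pics/{name}.png',cv2.resize(W['img'][:,:,::-1],(800,600),interpolation=cv2.INTER_CUBIC))
    return W
E
python3 - <<'E'
from look import *
look('wrist','w3',[('collar',.136),('shaft_end',.14),('bobbin1',.136),('tray',0.005),('dish',.004)])
E
```

```text
8.3333 [ 0.483  -0.137   0.2607] [-179.9157    0.1523  -10.4471] [-0.405   0.1981 -0.0341] 0.08506281646436772
collar [([282.8, 172.0], 0.7, array([ 0.4898, -0.1074]))]
 box [([259.0, 154.0, 311.0, 196.0], 0.62)]
shaft_end [([287.0, 202.6], 0.85, array([ 0.4888, -0.1326])), ([288.0, 61.6], 0.36, array([ 0.5081, -0.0274]))]
 box [([276.0, 88.0, 295.0, 205.0], 0.69)]
bobbin1 [([283.8, 126.1], 0.96, array([ 0.4971, -0.0718])), ([288.2, 61.3], 0.94, array([ 0.5085, -0.0266]))]
 box [([243.0, 20.0, 333.0, 95.0], 0.87), ([247.0, 96.0, 329.0, 154.0], 0.62), ([240.0, 0.0, 333.0, 20.0], 0.59)]
tray [([289.6, 331.6], 0.93, array([ 0.4544, -0.3648]))]
 box [([188.0, 284.0, 385.0, 379.0], 0.73)]
dish [([424.1, 144.8], 0.76, array([ 0.6622, -0.1284]))]
 box [([372.0, 78.0, 492.0, 207.0], 0.56)]
```

View pics/w3.png

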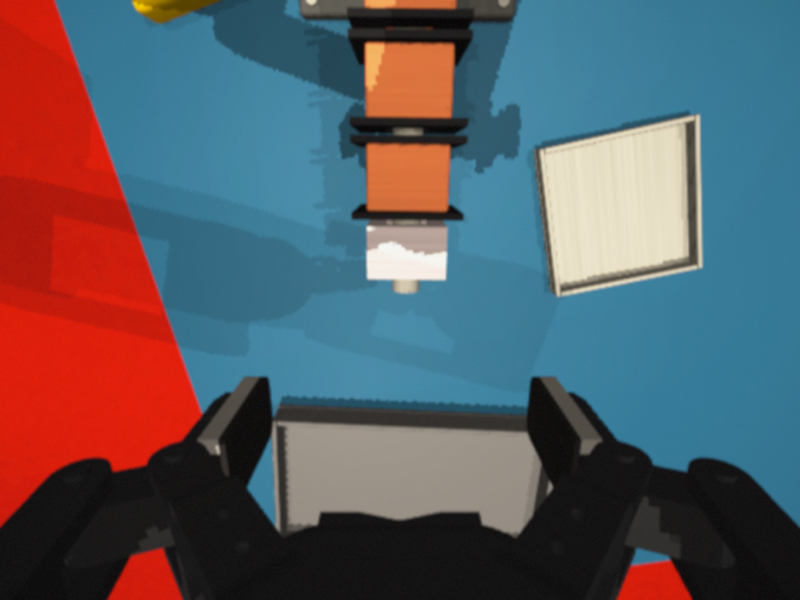

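```bash
python3 - <<'E'
from look import *
W=cap('wrist')
f=lambda p,z:atz(W,np.array(p)*.7,z)[:2]
print([f(p,.157) for p in [(367,226),(447,226),(447,279),(367,281),(407,253)]])
print('flange top edges',[f(p,.164) for p in [(353,213),(462,213),(355,139),(465,139),(350,119),(467,119)]])
print('dish',[f(p,.018) for p in [(538,148),(700,115),(702,267),(556,295)]])
print('end',f((406,287),.14))
print('tray',[f(p,.032) for p in [(277,402),(530,412)]])
E
```

```text
[array([ 0.4741, -0.0907]), array([ 0.5153, -0.0983]), array([ 0.511 , -0.1265]), array([ 0.4682, -0.1198]), array([ 0.4922, -0.1086])]
flange top edges [array([ 0.4692, -0.0823]), array([ 0.5231, -0.0922]), array([ 0.4775, -0.0482]), array([ 0.5294, -0.0577]), array([ 0.477 , -0.0391]), array([ 0.5315, -0.0491])]
dish [array([ 0.6073, -0.0707]), array([ 0.7337, -0.0691]), array([ 0.7374, -0.193 ]), array([ 0.6119, -0.1956])]
end [ 0.4878 -0.1316]
tray [array([ 0.3495, -0.2467]), array([ 0.5754, -0.2985])]
```

Call:
send_rows --commands "9.2 28.2 0 0 64; 0 0 -35 0 64; 0 0 -35 0 64; 0 0 -25 0 64; 0 0 0 0 64; 0 0 0 0 64"

```text
t: 9.43
tcp_pos: [0.4919, -0.1089, 0.1659]
orientation: [-180.0, 0.2, -10.4]
contact_force: [-0.1, -0.1, 0.6]
opening: 0.0641
```

```bash
python3 - <<'E'
from look import *
look('wrist','w4',[('collar',.136)])
E
```

```text
9.4333 [ 0.4919 -0.1089  0.1659] [-179.9565    0.2113  -10.3999] [-0.1161 -0.1365  0.6085] 0.0641484498798368
collar [([280.9, 255.4], 0.9, array([ 0.4915, -0.1087]))]
 box [([235.0, 244.0, 324.0, 296.0], 0.55), ([264.0, 30.0, 296.0, 307.0], 0.21)]
```

View pics/w4.png

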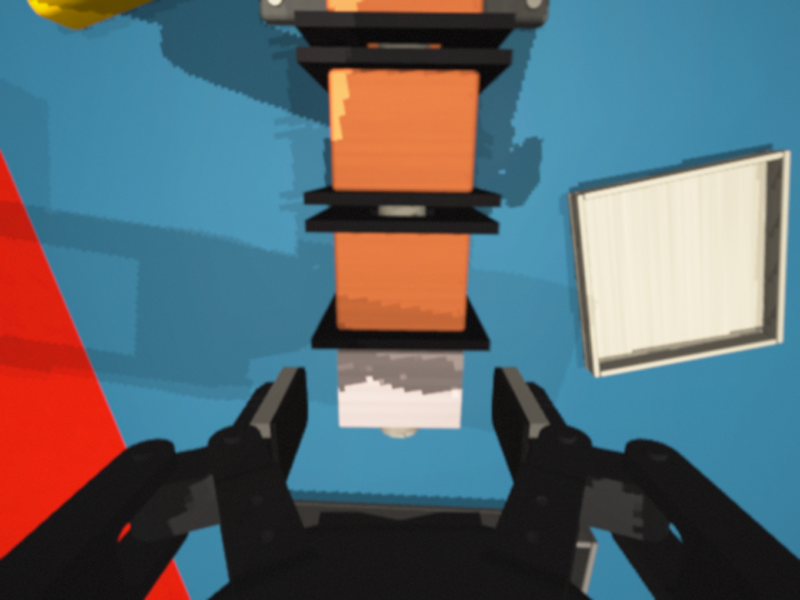

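Call:
send_rows --commands "0 0 -14 0 64; 0 0 -14 0 64; 0 0 0 0 40; 0 0 0 0 30; 0 0 0 0 30; 0 0 0 0 30; 0 0 0 0 30; 0 0 0 0 30" --force 60

```text
t: 10.25
tcp_pos: [0.4939, -0.1097, 0.1403]
orientation: [180.0, -0.1, -10.4]
contact_force: [-0.2, 0.1, 1.6]
opening: 0.0414
```

Call:
send_rows --commands "0 0 4 0 30; 0 0 0 0 30; 0 0 0 0 30"

```text
t: 10.5
tcp_pos: [0.493, -0.1093, 0.1432]
orientation: [-180.0, -0.0, -10.4]
contact_force: [0.0, 0.1, -1.1]
opening: 0.0408
```

Call:
send_rows --commands "-2.7 -14.7 0 0 30; -2.7 -14.7 0 0 30; -2.7 -14.7 0 0 30; -2.7 -14.7 0 0 30; -1.8 -9.8 0 0 30; 0 0 0 0 30; 0 0 0 0 30"

```text
t: 11.08
tcp_pos: [0.4802, -0.1779, 0.1428]
orientation: [-180.0, 0.0, -10.5]
contact_force: [-0.4, 0.3, -2.3]
opening: 0.0413
```

```bash
python3 - <<'E'
from look import *
look('wrist','w5',[('collar',.136),('dish',.004)])
E
```

```text
11.0833 [ 0.4802 -0.1779  0.1428] [-179.9553    0.03    -10.4729] [-0.4337  0.2866 -2.2663] 0.04130684430563902
collar [([279.5, 274.4], 0.81, array([ 0.4793, -0.1767]))]
 box [([227.0, 232.0, 330.0, 331.0], 0.74)]
dish [([492.5, 105.5], 0.76, array([ 0.6647, -0.1282]))]
 box [([410.0, 7.0, 559.0, 198.0], 0.6)]
```

View pics/w5.png

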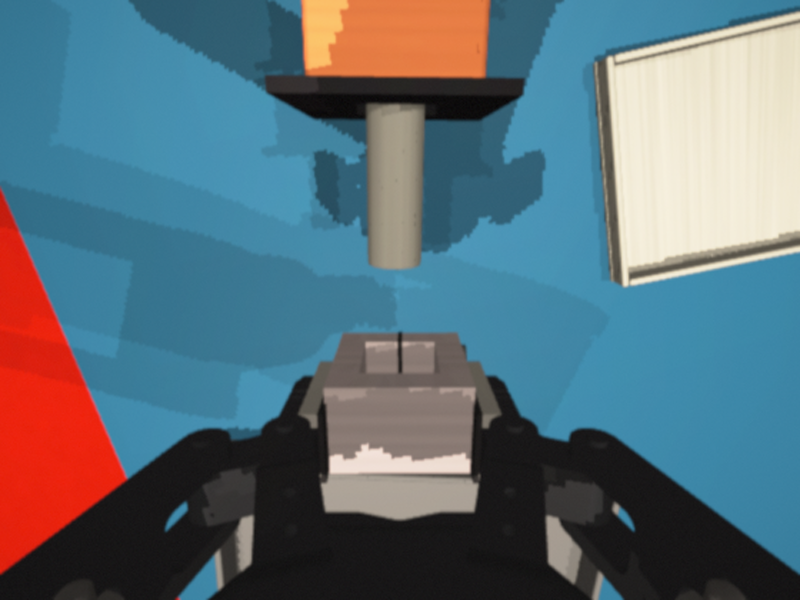

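Call:
send_rows --commands "32 7 0 0 30; 32 7 0 0 30; 32 8 0 0 30; 32 8 0 0 30; 32 8 0 0 30; 32 8 0 0 30; 0 0 0 0 30; 0 0 0 0 30"

```text
t: 12.0
tcp_pos: [0.6734, -0.1305, 0.1421]
orientation: [-180.0, 0.1, -10.2]
contact_force: [-1.2, 0.6, -1.4]
opening: 0.0416
```

```bash
python3 - <<'E'
from look import *
W=look('wrist','w6',[('collar',.136),('dish',.004)])
S=look('scene','s6',[('dish',.004),('tray',.005)])
E
```

```text
12.0 [ 0.6734 -0.1305  0.1421] [-179.9963    0.0546  -10.2493] [-1.153   0.6077 -1.4429] 0.04156273019710202
collar [([280.4, 276.7], 0.77, array([ 0.6728, -0.1301]))]
 box [([226.0, 232.0, 333.0, 331.0], 0.83)]
dish [([274.7, 202.8], 0.79, array([ 0.668 , -0.1293]))]
 box [([181.0, 117.0, 358.0, 262.0], 0.8)]
12.25 [ 0.6713 -0.1321  0.1432] [179.9964   0.0397 -10.4337] [-0.3043 -0.3117 -1.1138] 0.04141435298708391
dish [([216.4, 231.3], 0.86, array([ 0.6745, -0.1299])), ([299.5, 205.4], 0.7, array([ 0.4239, -0.001 ]))]
 box [([188.0, 209.0, 248.0, 253.0], 0.72)]
tray [([218.7, 162.3], 0.93, array([ 0.4481, -0.3553]))]
 box [([174.0, 132.0, 256.0, 186.0], 0.89)]
```

View pics/w6.png

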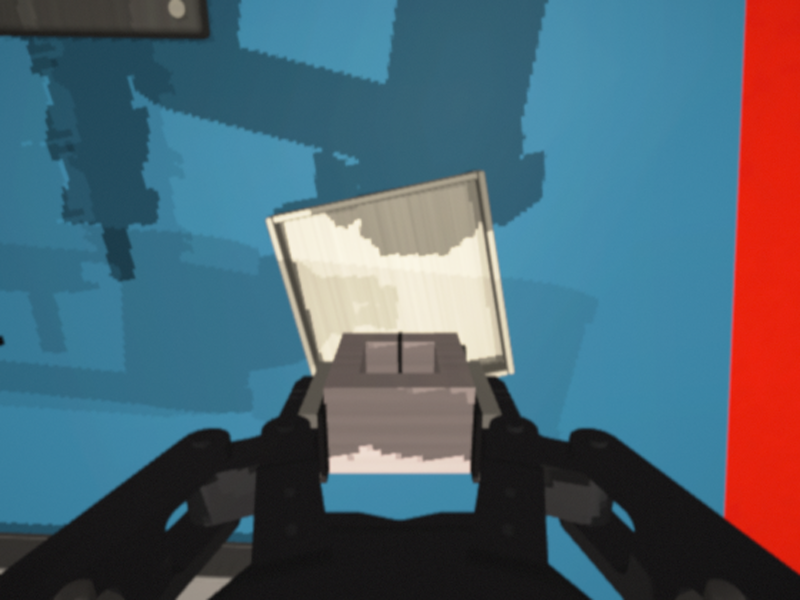

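View pics/s6.png

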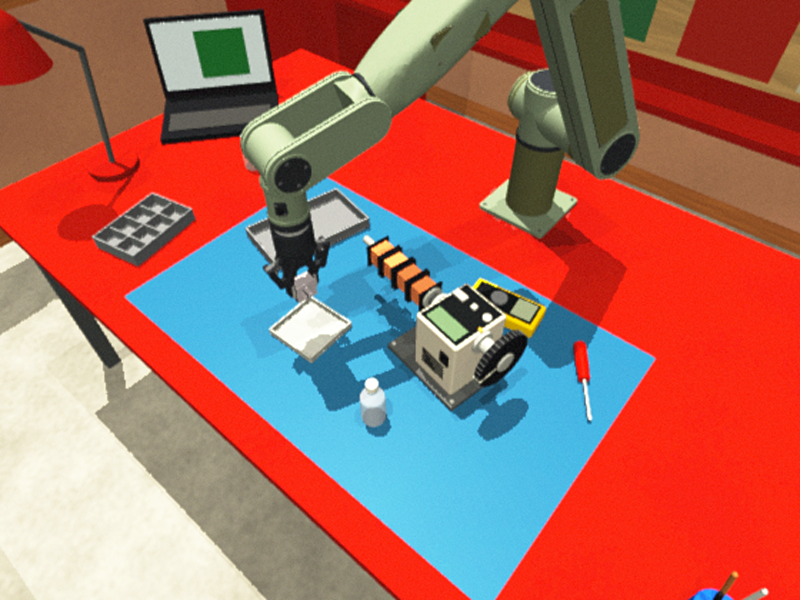

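Call:
send_rows --commands "0 0 -25 0 30; 0 0 -25 0 30; 0 0 -25 0 30; 0 0 -20 0 30; 0 0 0 0 30; 0 0 0 0 30; 0 0 0 0 30"

```text
t: 13.08
tcp_pos: [0.6735, -0.1323, 0.0496]
orientation: [180.0, -0.1, -10.4]
contact_force: [0.3, -0.8, -1.9]
opening: 0.0412
```

```bash
python3 - <<'E'
from look import *
W=look('wrist','w7',[('collar',.03)])
E
```

```text
13.0833 [ 0.6735 -0.1323  0.0496] [179.9835  -0.1413 -10.4082] [ 0.3469 -0.752  -1.8671] 0.04121011080616161
collar [([278.2, 275.4], 0.82, array([ 0.6706, -0.1385]))]
 box []
```

View pics/w7.png

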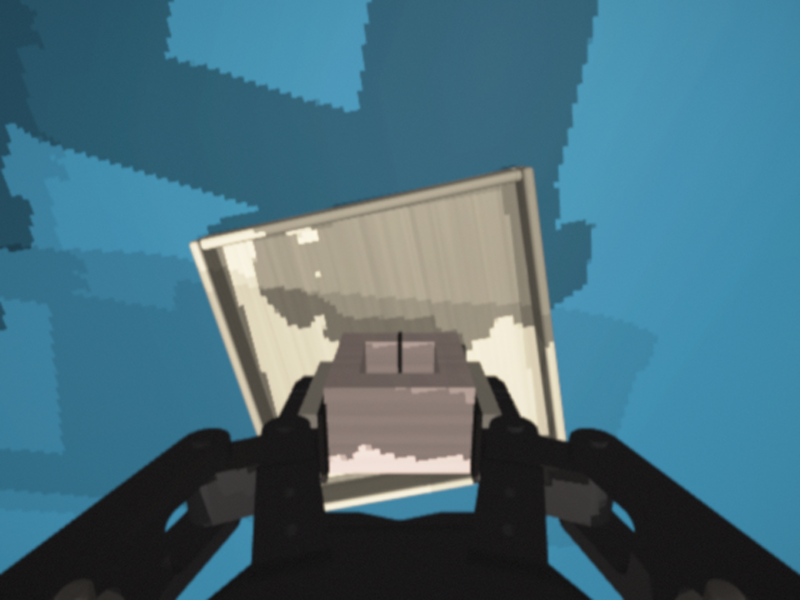

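Within the dish. Lower and feel for the floor.

Call:
send_rows --commands "0 0 -8 0 30; 0 0 -6 0 30; 0 0 -3 0 30; 0 0 -1 0 30; 0 0 0 0 30; 0 0 0 0 30"

```text
t: 13.73
tcp_pos: [0.6723, -0.1319, 0.0297]
orientation: [-180.0, 0.0, -10.4]
contact_force: [-1.0, -0.1, -2.6]
opening: 0.0408
```

Call:
send_rows --commands "0 0 -1 0 30; 0 0 -1 0 30; 0 0 0 0 30; 0 0 0 0 30"

```text
t: 14.07
tcp_pos: [0.6724, -0.1319, 0.0296]
orientation: [180.0, 0.0, -10.4]
contact_force: [-3.2, 0.7, 5.5]
opening: 0.0411
```

Contact. Release slowly and rise.

Call:
send_rows --commands "0 0 1 0 46; 0 0 0 0 52; 0 0 0 0 58; 0 0 0 0 60; 0 0 15 0 60; 0 0 30 0 60; 0 0 40 0 70; 0 0 40 0 80; 0 0 0 0 80; 0 0 0 0 80"

```text
t: 14.9
tcp_pos: [0.6756, -0.1329, 0.1605]
orientation: [179.9, -0.6, -10.4]
contact_force: [0.5, 0.4, -0.8]
opening: 0.0797
```

```bash
python3 - <<'E'
from look import *
W=look('wrist','w8',[('collar',.018),('dish',.004)])
E
```

```text
14.9 [ 0.6756 -0.1329  0.1605] [179.9158  -0.6118 -10.3947] [ 0.5143  0.3729 -0.8357] 0.07972684595106727
collar []
 box [([249.0, 181.0, 299.0, 227.0], 0.97)]
dish []
 box [([184.0, 116.0, 350.0, 271.0], 0.6)]
```

View pics/w8.png

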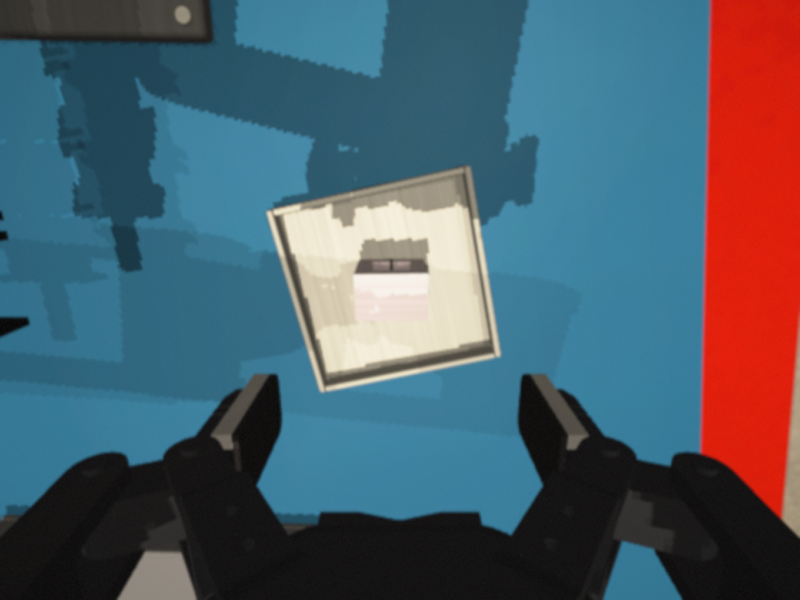

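Call:
send_rows --commands "0 -20 40 0 80;-36 -30 35 0 80; -36 -30 30 0 80; -36 -30 30 0 80; -36 -30 30 0 80; -36 -30 0 0 80; -36 -30 0 0 80; 0 0 0 0 80; 0 0 0 0 80"

```text
t: 15.9
tcp_pos: [0.5, -0.2938, 0.2824]
orientation: [-179.9, 0.1, -10.6]
contact_force: [-0.0, 0.3, 0.5]
opening: 0.0801
```

```bash
python3 - <<'E'
from look import *
W=look('wrist','w9',[('tray',.005),('bobbin1',.136)])
D=look('side','d9',[('tray',.005),('bobbin1',.136)])
E
```

```text
15.9 [ 0.5    -0.2938  0.2824] [-179.9131    0.1206  -10.6443] [-0.0166  0.3125  0.5464] 0.08006154314551092
tray [([255.8, 231.4], 0.88, array([ 0.451 , -0.3659]))]
 box [([144.0, 174.0, 361.0, 298.0], 0.93)]
bobbin1 []
 box [([214.0, 2.0, 232.0, 6.0], 0.25)]
16.15 [ 0.5028 -0.2915  0.2829] [-179.9496    0.0536  -10.2757] [ 0.0706  1.039  -0.0308] 0.0801071429711075
tray [([321.2, 382.5], 0.7, array([ 0.4496, -0.3664]))]
 box [([249.0, 330.0, 408.0, 420.0], 0.6)]
bobbin1 [([269.6, 231.5], 0.86, array([ 0.5142, -0.0331])), ([275.7, 243.5], 0.77, array([ 0.5048, -0.081 ])), ([253.9, 211.1], 0.73, array([0.5198, 0.0645]))]
 box [([261.0, 227.0, 287.0, 258.0], 0.83), ([243.0, 196.0, 269.0, 219.0], 0.74), ([248.0, 207.0, 274.0, 225.0], 0.55), ([253.0, 216.0, 277.0, 238.0], 0.53)]
```

View pics/w9.png

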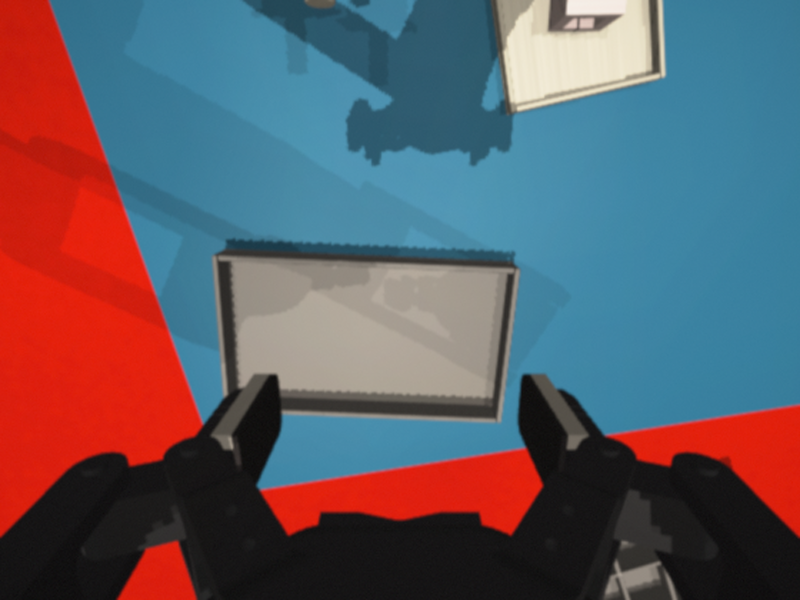

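View pics/d9.png

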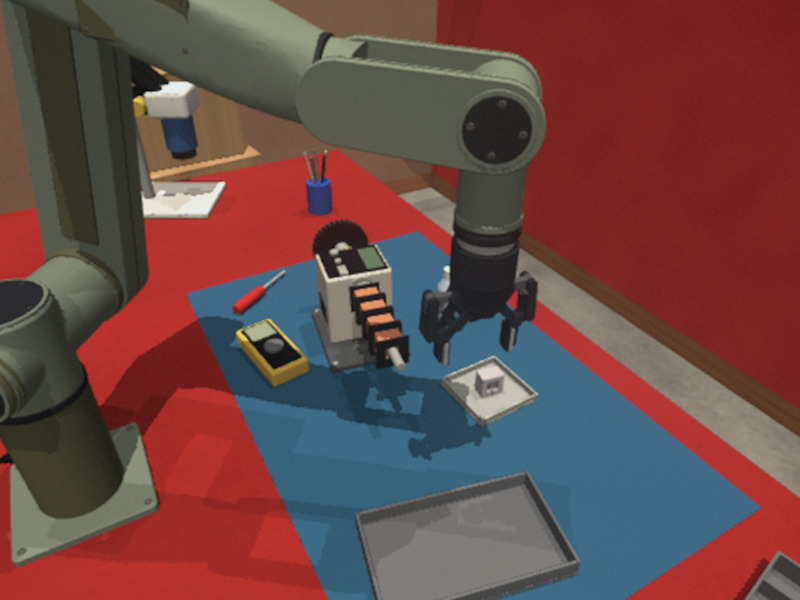

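```bash
python3 - <<'E'
from look import *
s=bot.get_state();print(s['tcp_pos'])
W=look('wrist','w10',[('tray',.005),('collar',.018)])
f=lambda p,z:atz(W,np.array(p)*.7,z)[:2]
c=[f(p,.032) for p in [(217,256),(517,267),(499,420)]]
print(c,np.linalg.norm(c[1]-c[0]),np.linalg.norm(c[1]-c[2]),(c[0]+c[2])/2, np.degrees(np.arctan2(*(c[1]-c[0])[::-1])))
E
```

```text
[ 0.5024 -0.2921  0.2835]
16.4 [ 0.5024 -0.2921  0.2835] [-179.9928    0.0127  -10.326 ] [ 0.5089 -0.3734  0.4003] 0.07979781187759452
tray [([252.8, 233.5], 0.95, array([ 0.4493, -0.3677]))]
 box [([147.0, 173.0, 362.0, 300.0], 0.73), ([213.0, 0.0, 231.0, 9.0], 0.72)]
collar [([406.2, 5.2], 0.8, array([ 0.6733, -0.1288]))]
 box []
[array([ 0.3448, -0.2645]), array([ 0.6009, -0.3211]), array([ 0.5679, -0.4707])] 0.262258293948128 0.1531978091617685 [ 0.4564 -0.3676] -12.461258732194048
```

View pics/w10.png

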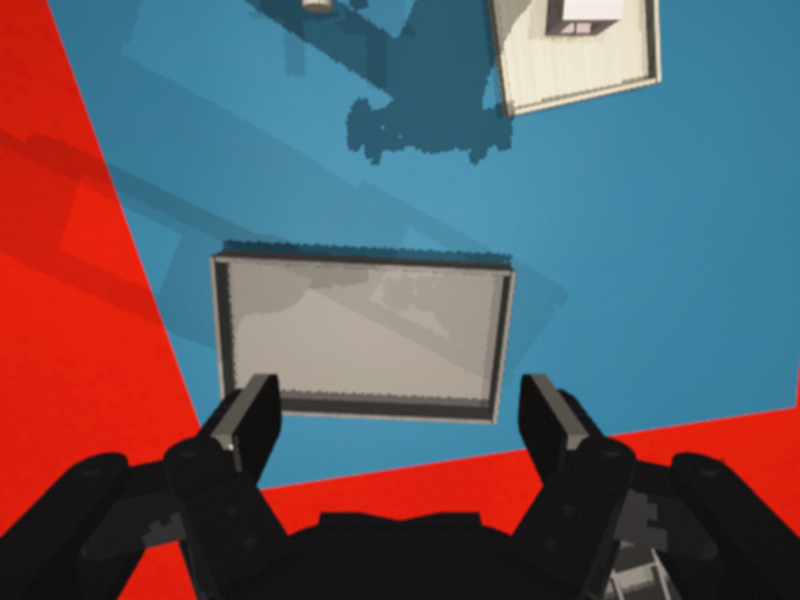

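Call:
send_rows --commands "-0.5 37 0 0 66; -0.5 37 0 0 66; -0.5 37 0 0 66; -0.5 37 0 0 66; -0.5 37 -20 0 66; -0.5 36 -30 0 66; 0 0 -30 0 66; 0 0 0 0 66; 0 0 0 0 66;0 0 0 0 66"

```text
t: 17.48
tcp_pos: [0.5, -0.077, 0.2087]
orientation: [180.0, -0.1, -10.5]
contact_force: [-1.2, -0.3, 0.0]
opening: 0.0659
```

```bash
python3 - <<'E'
from look import *
W=look('wrist','w11',[('bobbin1',.136),('shaft_end',.14)])
E
```

```text
17.4833 [ 0.5    -0.077   0.2087] [179.9629  -0.131  -10.4501] [-1.2122 -0.2792  0.0049] 0.06593707337522135
bobbin1 [([275.0, 221.8], 0.96, array([ 0.4969, -0.0715])), ([279.0, 152.0], 0.74, array([ 0.5082, -0.0256])), ([276.2, 78.1], 0.68, array([0.5144, 0.0176]))]
 box [([228.0, 122.0, 332.0, 196.0], 0.94), ([219.0, 0.0, 335.0, 29.0], 0.85), ([226.0, 194.0, 327.0, 266.0], 0.83), ([222.0, 28.0, 334.0, 117.0], 0.55)]
shaft_end [([277.0, 305.9], 0.95, array([ 0.4866, -0.1343]))]
 box [([266.0, 114.0, 289.0, 309.0], 0.69)]
```

View pics/w11.png

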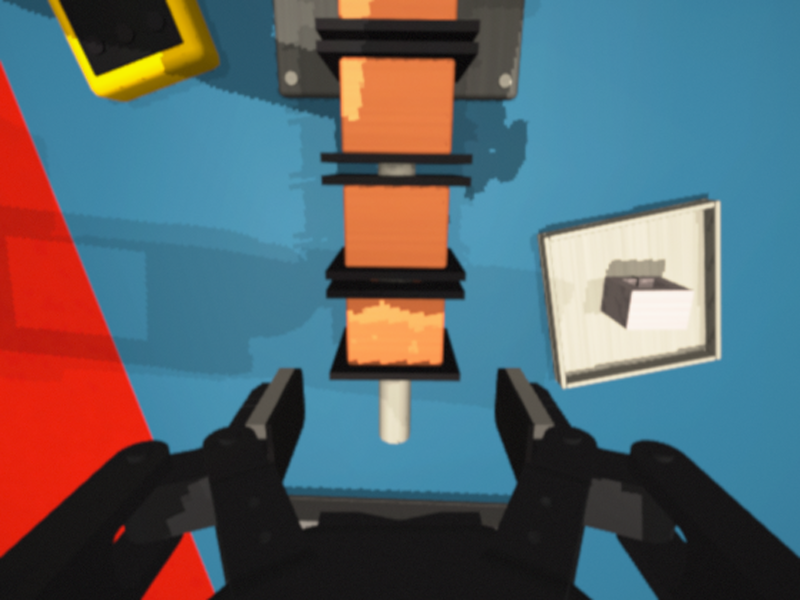

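```bash
python3 - <<'E'
from look import *
W=cap('wrist')
f=lambda p,z:atz(W,np.array(p)*.7,z)[:2]
s=bot.get_state();print(s['tcp_pos'])
print('outer edge',f((396,379),.164),'coil front',f((396,365),.157),'inner flange top edge',f((396,283),.164),f((396,297),.164))
print(f((346,335),.157),f((446,335),.157))
E
```

```text
[ 0.4997 -0.0769  0.2085]
outer edge [ 0.4952 -0.0901] coil front [ 0.4957 -0.0869] inner flange top edge [ 0.503  -0.0482] [ 0.5019 -0.0539]
[ 0.4771 -0.0689] [ 0.5197 -0.0769]
```

Call:
send_rows --commands "-0.7 6.3 0 0 66; 0 0 -25 0 66; 0 0 -25 0 66; 0 0 -20 0 66; 0 0 0 0 66; 0 0 0 0 45; 0 0 0 0 30; 0 0 0 0 30; 0 0 0 0 30; 0 0 0 0 30"

```text
t: 18.62
tcp_pos: [0.4994, -0.07, 0.1387]
orientation: [180.0, -0.2, -10.4]
contact_force: [0.4, 0.8, 1.4]
opening: 0.0416
```

Call:
send_rows --commands "0 0 4 0 30; 0 0 0 0 30; -1.8 -9.8 0 0 30; -3.6 -19.7 0 0 30; -3.6 -19.7 0 0 30; -3.6 -19.7 0 0 30; -3.6 -19.7 0 0 30; -1.8 -9.8 0 0 30; 0 0 0 0 30; 0 0 0 0 30"

```text
t: 19.45
tcp_pos: [0.4799, -0.1683, 0.1409]
orientation: [-179.9, 0.0, -10.5]
contact_force: [0.0, -0.4, -2.6]
opening: 0.0411
```

```bash
python3 - <<'E'
from look import *
W=look('wrist','w12',[('tray',.005)])
E
```

```text
19.45 [ 0.4799 -0.1683  0.1409] [-179.9494    0.0373  -10.4948] [ 0.0277 -0.3518 -2.644 ] 0.04105445804842419
tray []
 box [([153.0, 350.0, 432.0, 420.0], 0.88)]
```

View pics/w12.png

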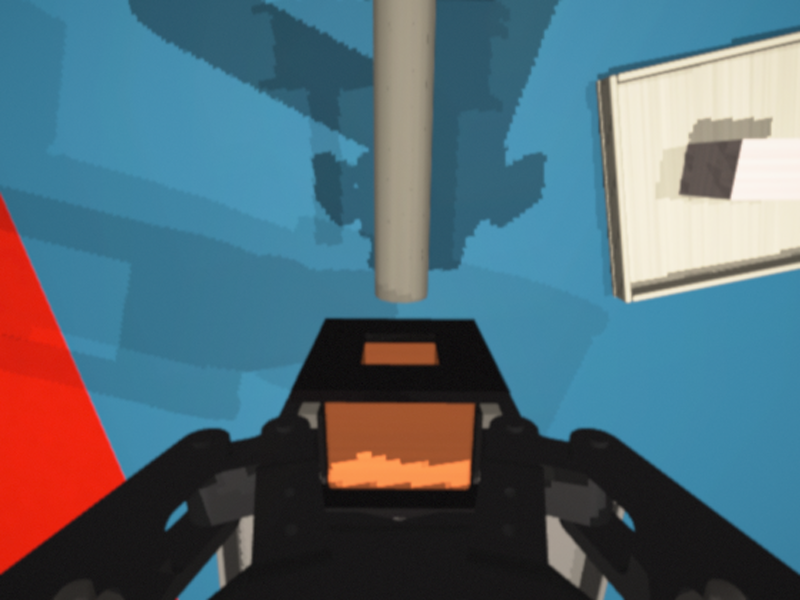

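Call:
send_rows --commands "3.2 -35.7 0 0 30; 3.2 -35.7 0 0 30; 3.2 -35.7 0 0 30; 3.2 -35.7 0 0 30; 3.2 -35.7 0 0 30; 3.2 -35.7 0 0 30; 3.4 -35.8 0 0 30; 0 0 -20 0 30; 0 0 -20 0 30; 0 0 0 0 30"

```text
t: 20.43
tcp_pos: [0.5007, -0.4152, 0.096]
orientation: [-179.6, 0.4, -10.4]
contact_force: [-1.3, 1.7, -3.7]
opening: 0.041
```

```bash
python3 - <<'E'
from look import *
D=look('side','d13',[('tray',.005),('dish',.004)])
W=look('wrist','w13',[('tray',.005)])
E
```

```text
20.4333 [ 0.5007 -0.4152  0.096 ] [-179.6462    0.4424  -10.3896] [-1.2787  1.6907 -3.6724] 0.04102304253964841
tray [([323.9, 384.9], 0.78, array([ 0.4513, -0.3733]))]
 box [([250.0, 341.0, 407.0, 419.0], 0.73)]
dish [([341.7, 274.1], 0.69, array([ 0.6719, -0.135 ]))]
 box [([309.0, 256.0, 359.0, 295.0], 0.76), ([239.0, 187.0, 243.0, 190.0], 0.41), ([243.0, 198.0, 264.0, 218.0], 0.27)]
20.6833 [ 0.504  -0.4181  0.1029] [179.9084  -0.1239 -10.3241] [ 0.0485 -0.3363 -2.9681] 0.04145362988740708
tray [([197.4, 163.4], 0.69, array([ 0.4518, -0.3669]))]
 box [([2.0, 24.0, 413.0, 289.0], 0.63), ([205.0, 221.0, 356.0, 363.0], 0.34)]
```

View pics/w13.png

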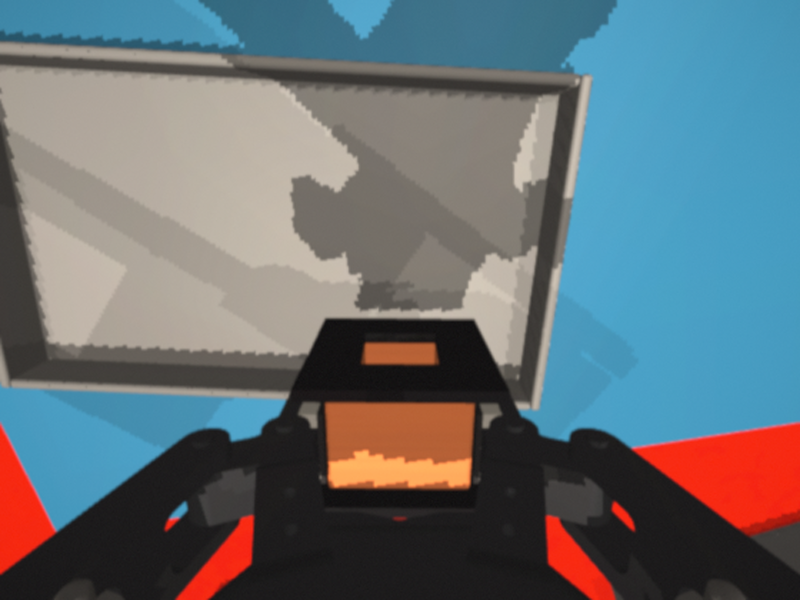

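View pics/d13.png

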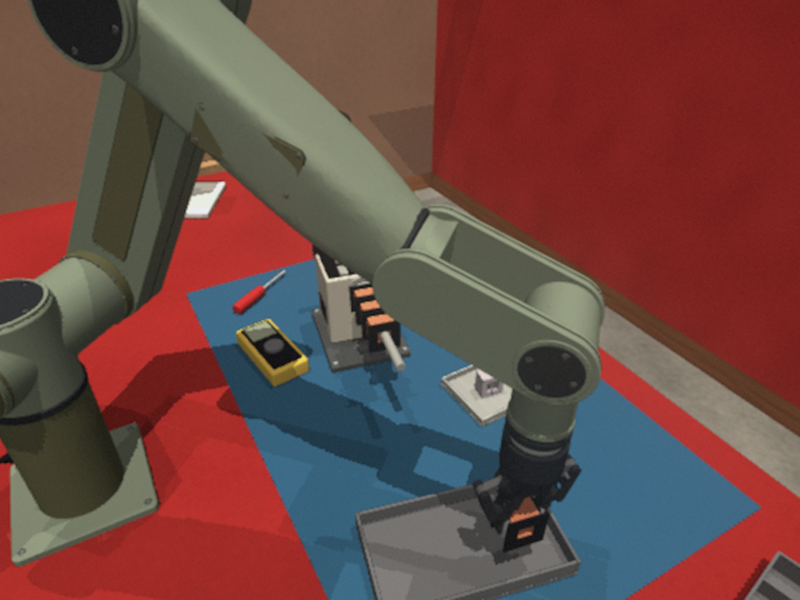

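```bash
python3 - <<'E'
from look import *
W=cap('wrist')
f=lambda p,z:atz(W,np.array(p)*.7,z)[:2]
c=[f(p,.032) for p in [(5,386),(590,76),(537,409)]]
print(c,np.linalg.norm(c[2]-c[0]),np.linalg.norm(c[1]-c[2]),(c[0]+c[1])/2, np.degrees(np.arctan2(*(c[2]-c[0])[::-1])))
E
```

```text
[array([ 0.3045, -0.4131]), array([ 0.5983, -0.3251]), array([ 0.5635, -0.474 ])] 0.26608272899982105 0.1528976433739545 [ 0.4514 -0.3691] -13.212699195541537
```

Call:
send_rows --commands "0 0 -20 0 30; 0 0 -20 0 30; 0 0 -10 0 30; 0 0 -6 0 30; 0 0 -5 0 30; 0 0 -2 0 30; 0 0 0 0 30; 0 0 0 0 30"

```text
t: 21.55
tcp_pos: [0.5034, -0.4186, 0.0391]
orientation: [179.9, -0.1, -10.4]
contact_force: [-0.3, 0.5, -2.1]
opening: 0.0412
```

Call:
send_rows --commands "0 0 -1.5 0 30; 0 0 -1 0 30; 0 0 0 0 30; 0 0 0 0 30"

```text
t: 21.88
tcp_pos: [0.5029, -0.4182, 0.0359]
orientation: [180.0, -0.0, -10.4]
contact_force: [-0.4, 0.1, -1.7]
opening: 0.0411
```

Call:
send_rows --commands "0 0 -1 0 30; 0 0 -1 0 30; 0 0 0 0 30; 0 0 0 0 30"

```text
t: 22.22
tcp_pos: [0.5029, -0.4182, 0.0358]
orientation: [180.0, 0.0, -10.4]
contact_force: [-3.9, 3.7, 8.1]
opening: 0.0414
```

Call:
send_rows --commands "0 0 1.5 0 46; 0 0 0 0 50; 0 0 0 0 55; 0 0 0 0 55; 0 0 15 0 55; 0 0 35 0 55; 0 0 40 0 66; 0 0 40 0 66; 0 0 0 0 66; 0 0 0 0 66"

```text
t: 23.05
tcp_pos: [0.505, -0.4204, 0.1711]
orientation: [179.6, -0.5, -10.4]
contact_force: [0.2, 1.3, -1.6]
opening: 0.0657
```

```bash
python3 - <<'E'
from look import *
W=look('wrist','w14',[('bobbin1',.033)])
E
```

```text
23.05 [ 0.505  -0.4204  0.1711] [179.6475  -0.4689 -10.3935] [ 0.195   1.2822 -1.5951] 0.06569238814555255
bobbin1 [([274.0, 201.2], 0.7, array([ 0.5004, -0.4188])), ([212.4, 146.4], 0.52, array([ 0.4583, -0.3623]))]
 box [([241.0, 172.0, 313.0, 236.0], 0.85)]
```

View pics/w14.png

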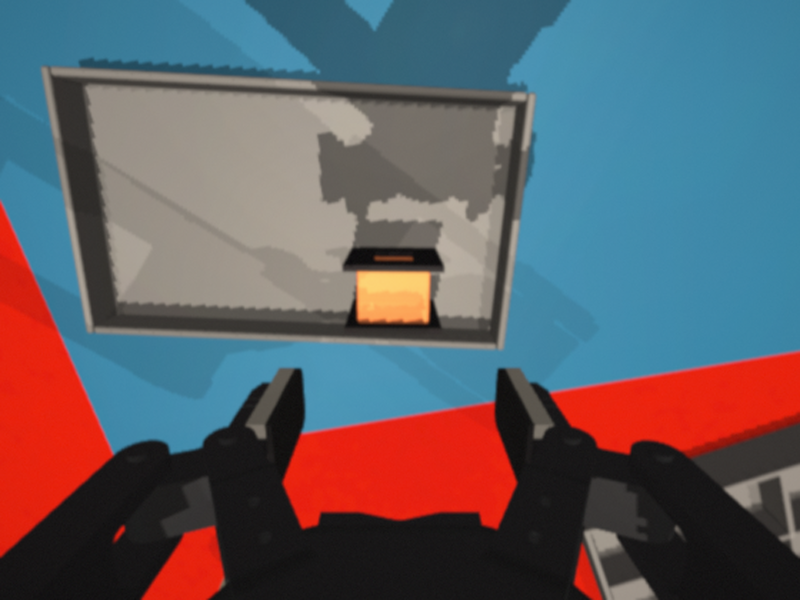

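Call:
send_rows --commands "0.3 39 15 0 66; 0.3 39 13 0 66; 0.3 39 10 0 66; 0.3 39 0 0 66; 0.3 39 0 0 66; 0.3 39 0 0 66; 0.3 39 0 0 66; 0.3 39 0 0 66; 0.3 39 0 0 66; 0.3 39 0 0 66"

```text
t: 24.03
tcp_pos: [0.504, -0.0261, 0.201]
orientation: [-180.0, 0.3, -10.4]
contact_force: [1.1, -0.2, 0.5]
opening: 0.0658
```

Call:
send_rows --commands "0 0 0 0 66; 0 0 0 0 66; 0 0 0 0 66"

```text
t: 24.28
tcp_pos: [0.505, -0.0282, 0.2017]
orientation: [180.0, 0.2, -10.3]
contact_force: [0.2, 0.3, -0.4]
opening: 0.0662
```

```bash
python3 - <<'E'
from look import *
W=look('wrist','w15',[('bobbin1',.136)])
E
```

```text
24.2833 [ 0.505  -0.0282  0.2017] [179.9695   0.1635 -10.3489] [ 0.2194  0.3234 -0.3951] 0.06615553539771724
bobbin1 [([285.6, 230.8], 0.92, array([ 0.5079, -0.0276])), ([285.3, 160.5], 0.79, array([0.5158, 0.0183])), ([285.6, 86.6], 0.74, array([0.5234, 0.0604]))]
 box [([229.0, 36.0, 348.0, 126.0], 0.85), ([232.0, 125.0, 340.0, 207.0], 0.85), ([237.0, 208.0, 338.0, 278.0], 0.69)]
```

View pics/w15.png

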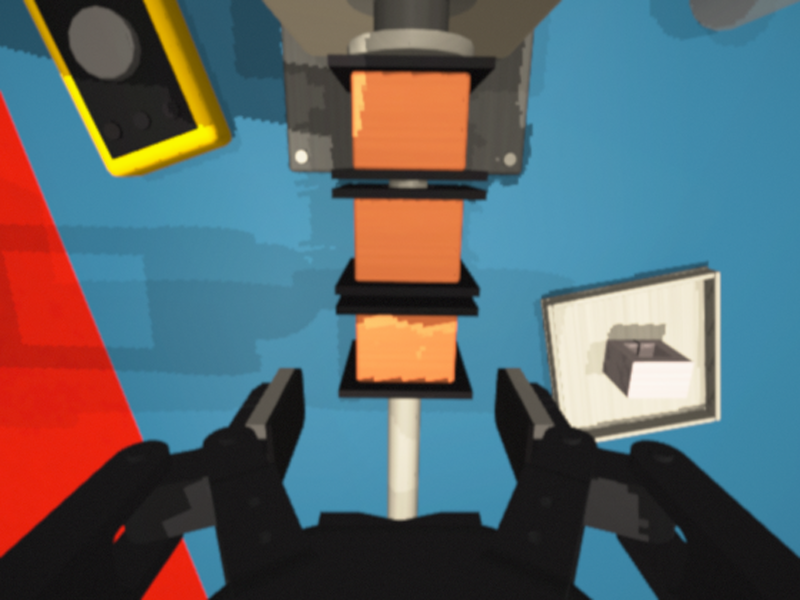

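```bash
cat > bob.py <<'E'
from look import *
def bob(outer,coil,xl,xr,ym):
    W=cap('wrist'); s=bot.get_state()
    f=lambda p,z:atz(W,np.array(p)*.7,z)[:2]
    u=np.array([.177,.984]); xm=(xl+xr)/2
    a=f((xm,outer),.164)+20*u/1e3; b=f((xm,coil),.157)+16.5*u/1e3
    l,r=f((xl,ym),.157),f((xr,ym),.157); m=(l+r)/2
    t=(a+b)/2; m2=m+u*np.dot(t-m,u)
    print(a,b,'lat',m2,'width',np.linalg.norm(l-r),'tcp',s['tcp_pos'],'move mm',(m2-s['tcp_pos'][:2])*1e3)
E
python3 -c "
from bob import *
bob(398,382,356,456,350)"
```

```text
[ 0.5073 -0.029 ] [ 0.5074 -0.0287] lat [ 0.5074 -0.0289] width 0.042264763310722174 tcp [ 0.5057 -0.0296  0.2027] move mm [1.7218 0.6973]
```

Call:
send_rows --commands "1.7 0.7 0 0 66; 0 0 -25 0 66; 0 0 -25 0 66; 0 0 -14 0 66; 0 0 0 0 66; 0 0 0 0 45; 0 0 0 0 30; 0 0 0 0 30; 0 0 0 0 30; 0 0 0 0 30"

```text
t: 25.32
tcp_pos: [0.5086, -0.0279, 0.1405]
orientation: [180.0, -0.2, -10.4]
contact_force: [0.0, -1.3, 1.9]
opening: 0.0412
```

Call:
send_rows --commands "0 0 4 0 30; 0 0 0 0 30; -1.8 -9.8 0 0 30; -3.6 -19.7 0 0 30; -3.6 -19.7 0 0 30; -3.6 -19.7 0 0 30; -3.6 -19.7 0 0 30; -3.6 -19.7 0 0 30; -3.6 -19.7 0 0 30; -3.6 -19.7 0 0 30"

```text
t: 26.15
tcp_pos: [0.4797, -0.1766, 0.1429]
orientation: [180.0, 0.0, -10.4]
contact_force: [0.2, -0.1, -0.6]
opening: 0.0411
```

```bash
python3 - <<'E'
from look import *
W=look('wrist','w16',[('tray',.005)])
E
```

```text
26.15 [ 0.4797 -0.1766  0.1429] [179.997    0.0449 -10.4076] [ 0.1698 -0.1327 -0.6366] 0.041115086573957044
tray [([285.0, 373.1], 0.93, array([ 0.4502, -0.3632]))]
 box [([151.0, 356.0, 429.0, 420.0], 0.78)]
```

View pics/w16.png

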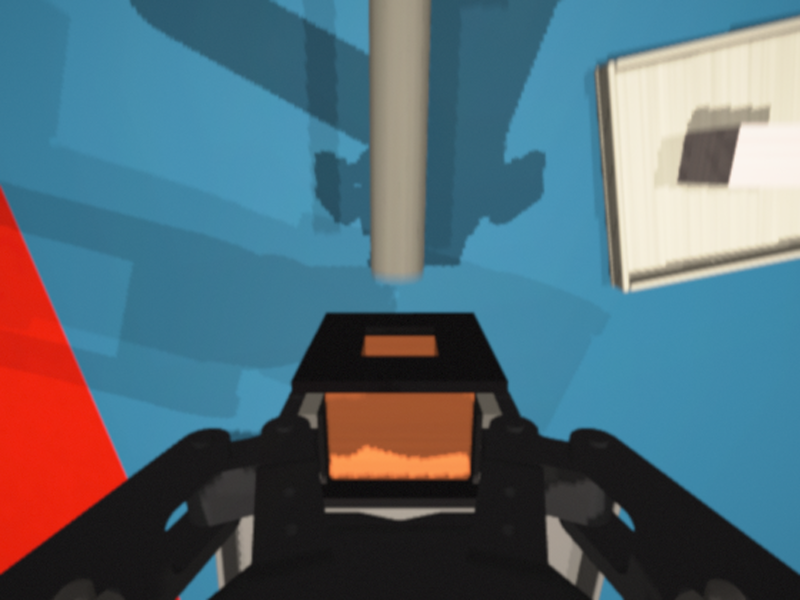

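Call:
send_rows --commands "-15.8 -35.6 0 0 30; -15.8 -35.6 0 0 30; -15.8 -35.6 0 0 30; -15.8 -35.6 0 0 30; -15.8 -35.6 0 0 30; -15.8 -35.6 0 0 30; 0 0 -20 0 30; 0 0 -20 0 30; 0 0 0 0 30; 0 0 0 0 30"

```text
t: 27.13
tcp_pos: [0.3849, -0.3869, 0.1016]
orientation: [-179.8, 0.2, -10.4]
contact_force: [0.4, -0.3, -2.1]
opening: 0.0413
```

```bash
python3 - <<'E'
from look import *
W=look('wrist','w17',[('tray',.005)])
E
```

```text
27.1333 [ 0.3849 -0.3869  0.1016] [-179.7967    0.1877  -10.3725] [ 0.3522 -0.281  -2.1081] 0.041251070951496195
tray [([361.7, 176.3], 0.88, array([ 0.4485, -0.3657]))]
 box [([162.0, 42.0, 559.0, 304.0], 0.72)]
```

View pics/w17.png

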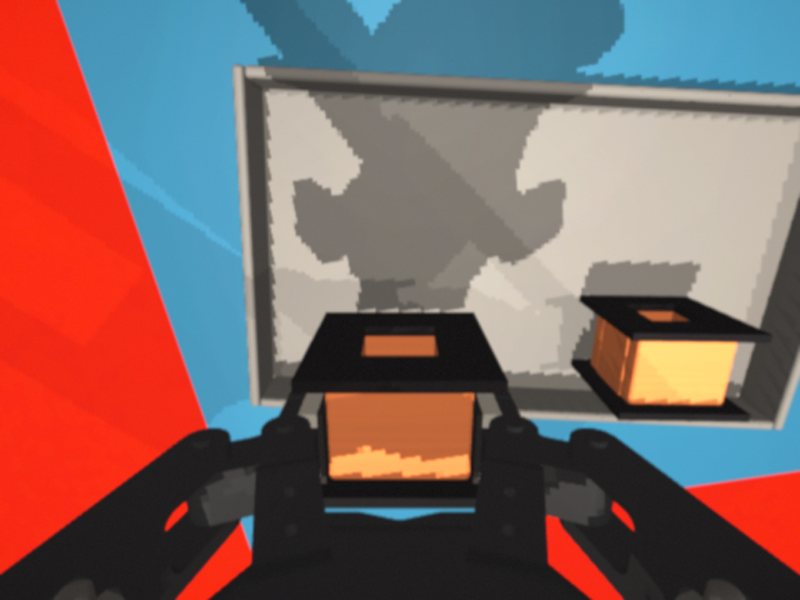

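Call:
send_rows --commands "0 0 -20 0 30; 0 0 -20 0 30; 0 0 -15 0 30; 0 0 -6 0 30; 0 0 -2 0 30; 0 0 -1 0 30; 0 0 0 0 30; 0 0 0 0 30"

```text
t: 27.95
tcp_pos: [0.3865, -0.3897, 0.0405]
orientation: [179.9, -0.1, -10.4]
contact_force: [-0.3, 0.4, -0.9]
opening: 0.0413
```

Call:
send_rows --commands "0 0 -2 0 30; 0 0 -1 0 30; 0 0 0 0 30; 0 0 0 0 30"

```text
t: 28.28
tcp_pos: [0.3864, -0.3897, 0.0376]
orientation: [179.9, -0.1, -10.4]
contact_force: [-0.5, 0.8, 6.9]
opening: 0.0412
```

Call:
send_rows --commands "0 0 -1 0 30; 0 0 0 0 30; 0 0 0 0 30"

```text
t: 28.53
tcp_pos: [0.3864, -0.3898, 0.0376]
orientation: [179.9, -0.1, -10.4]
contact_force: [-2.6, 2.3, 12.5]
opening: 0.0414
```

Call:
send_rows --commands "0 0 1.5 0 46; 0 0 0 0 50; 0 0 0 0 55; 0 0 0 0 55; 0 0 15 0 55; 0 0 35 0 55; 0 0 40 0 66; 0 0 40 0 66; 0 0 0 0 66; 0 0 0 0 66"

```text
t: 29.37
tcp_pos: [0.3872, -0.3909, 0.1701]
orientation: [179.7, -0.3, -10.4]
contact_force: [-0.1, 1.7, -0.3]
opening: 0.0659
```

```bash
python3 - <<'E'
from look import *
W=look('wrist','w18',[('bobbin1',.033)])
E
```

```text
29.3667 [ 0.3872 -0.3909  0.1701] [179.692   -0.3175 -10.3975] [-0.1042  1.7418 -0.2925] 0.06594516689768748
bobbin1 [([413.0, 209.8], 0.67, array([ 0.5033, -0.4194])), ([276.2, 197.9], 0.65, array([ 0.3848, -0.3862]))]
 box [([369.0, 182.0, 465.0, 244.0], 0.95), ([244.0, 172.0, 313.0, 233.0], 0.71)]
```

View pics/w18.png

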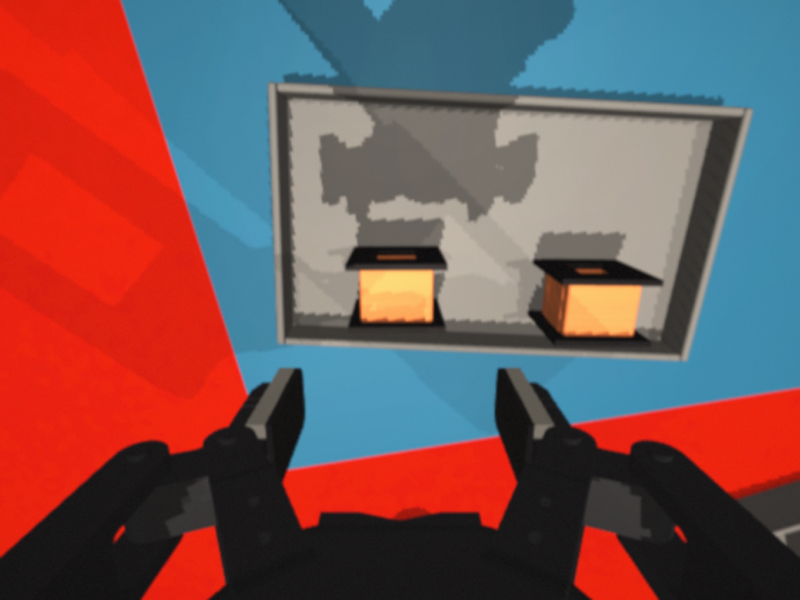

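Call:
send_rows --commands "11.7 37 15 0 66; 11.7 37 13 0 66; 11.7 37 10 0 66; 11.7 37 0 0 66; 11.7 37 0 0 66; 11.7 37 0 0 66; 11.7 37 0 0 66; 11.7 37 0 0 66; 11.7 37 0 0 66; 11.7 37 0 0 66"

```text
t: 30.35
tcp_pos: [0.5015, -0.0166, 0.2023]
orientation: [-180.0, 0.3, -10.4]
contact_force: [0.5, 0.4, 1.0]
opening: 0.0656
```

Call:
send_rows --commands "11.7 37 0 0 66; 0 0 0 0 66; 0 0 0 0 66; 0 0 0 0 66; 0 0 0 0 66"

```text
t: 30.77
tcp_pos: [0.5135, 0.0172, 0.2034]
orientation: [180.0, 0.1, -10.5]
contact_force: [-0.5, -0.6, 0.5]
opening: 0.0663
```

```bash
python3 - <<'E'
from look import *
W=look('wrist','w19',[('bobbin1',.136)])
E
```

```text
30.7667 [0.5135 0.0172 0.2034] [179.9648   0.148  -10.4783] [-0.5391 -0.5545  0.5068] 0.06632617327506692
bobbin1 [([284.4, 231.9], 0.69, array([0.5154, 0.0164])), ([288.2, 164.7], 0.66, array([0.5258, 0.0605])), ([445.9, 291.6], 0.43, array([ 0.6207, -0.0492]))]
 box [([237.0, 212.0, 336.0, 280.0], 0.93), ([230.0, 131.0, 341.0, 211.0], 0.77)]
```

View pics/w19.png

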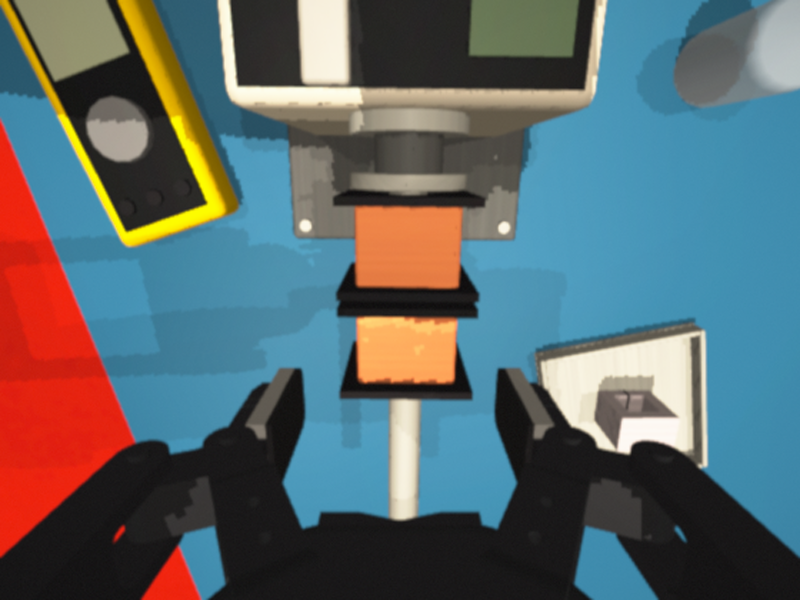

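```bash
python3 -c "
from bob import *
bob(398,384,357,456,350)"
```

```text
[0.5158 0.0164] [0.5158 0.0158] lat [0.5159 0.016 ] width 0.04227007198481021 tcp [0.5142 0.017  0.2045] move mm [ 1.6754 -0.9159]
```

Call:
send_rows --commands "1.7 -0.9 0 0 66; 0 0 -25 0 66; 0 0 -25 0 66; 0 0 -15.5 0 66; 0 0 0 0 66; 0 0 0 0 45; 0 0 0 0 30; 0 0 0 0 30; 0 0 0 0 30; 0 0 0 0 30"

```text
t: 31.8
tcp_pos: [0.5173, 0.017, 0.1406]
orientation: [180.0, -0.2, -10.4]
contact_force: [0.1, -0.8, 1.9]
opening: 0.0413
```

Call:
send_rows --commands "0 0 4 0 30; 0 0 0 0 30; -1.8 -9.8 0 0 30; -3.6 -19.7 0 0 30; -3.6 -19.7 0 0 30; -3.6 -19.7 0 0 30; -3.6 -19.7 0 0 30; -3.6 -19.7 0 0 30; -3.6 -19.7 0 0 30; 0 0 0 0 30"

```text
t: 32.63
tcp_pos: [0.4919, -0.1143, 0.143]
orientation: [179.9, 0.0, -10.6]
contact_force: [0.2, 0.3, -2.1]
opening: 0.041
```

Call:
send_rows --commands "-3.6 -19.7 0 0 30; -3.6 -19.7 0 0 30; -3.6 -19.7 0 0 30; -1 -5 0 0 30; 0 0 0 0 30; 0 0 0 0 30"

```text
t: 33.13
tcp_pos: [0.4806, -0.1744, 0.1428]
orientation: [-179.9, 0.0, -10.4]
contact_force: [0.2, 0.3, -1.9]
opening: 0.0409
```

```bash
python3 - <<'E'
from look import *
W=look('wrist','w20',[('tray',.005)])
E
```

```text
33.1333 [ 0.4806 -0.1744  0.1428] [-179.9438    0.0485  -10.4466] [ 0.2069  0.3275 -1.9034] 0.04086056316663087
tray [([280.8, 278.5], 0.22, array([ 0.467 , -0.2483]))]
 box [([152.0, 352.0, 434.0, 420.0], 0.75)]
```

View pics/w20.png

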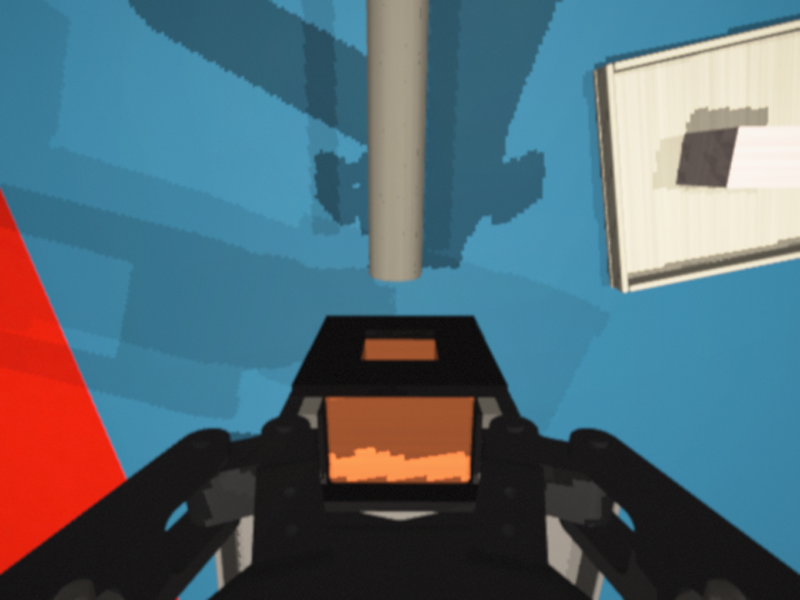

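Call:
send_rows --commands "7.5 -34.3 0 0 30; 7.5 -34.3 0 0 30; 7.5 -34.3 0 0 30; 7.5 -34.3 0 0 30; 7.5 -34.3 0 0 30; 0 0 -20 0 30; 0 0 -10 0 30; 0 0 0 0 30; 0 0 0 0 30;0 0 0 0 30"

```text
t: 34.12
tcp_pos: [0.5186, -0.345, 0.1133]
orientation: [-180.0, 0.0, -10.3]
contact_force: [-0.4, 0.4, -2.0]
opening: 0.041
```

```bash
python3 - <<'E'
from look import *
W=look('wrist','w21',[('tray',.005)])
D=look('side','d21',[('tray',.005)])
E
```

```text
34.1167 [ 0.5186 -0.345   0.1133] [-179.9768    0.021   -10.3073] [-0.3938  0.4123 -2.0443] 0.04096285060361078
tray [([206.6, 251.6], 0.68, array([ 0.452 , -0.3669]))]
 box [([0.0, 152.0, 391.0, 348.0], 0.74)]
34.2667 [ 0.5191 -0.3459  0.1144] [179.9471  -0.0903 -10.3304] [-0.3563  0.5645 -1.3247] 0.04144901397835551
tray [([324.3, 385.1], 0.92, array([ 0.4518, -0.3741])), ([235.7, 172.8], 0.61, array([0.6518, 0.49  ]))]
 box [([251.0, 329.0, 407.0, 418.0], 0.72)]
```

View pics/w21.png

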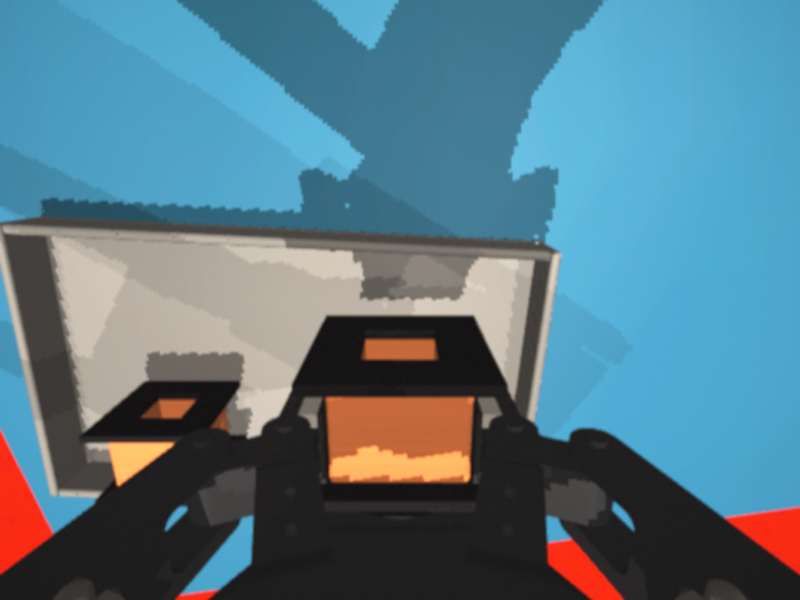

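View pics/d21.png

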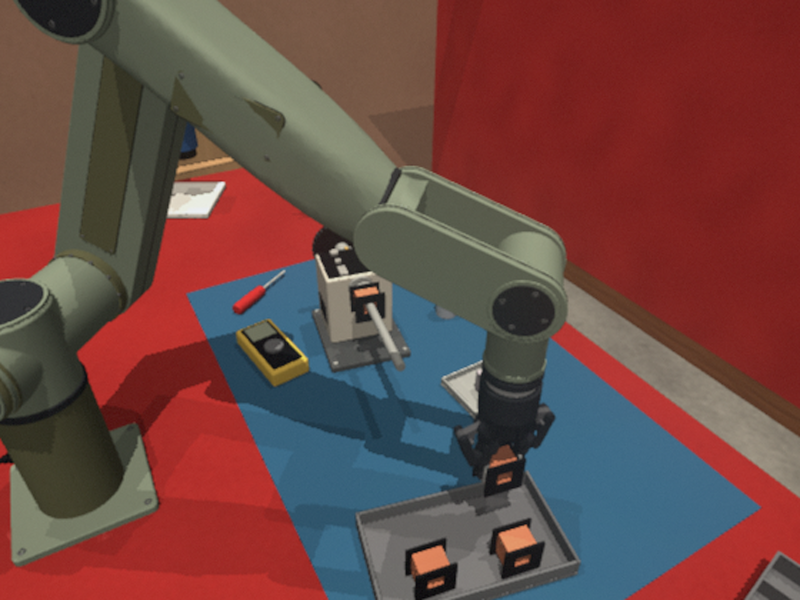

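Call:
send_rows --commands "0 0 -20 0 30; 0 0 -20 0 30; 0 0 -20 0 30; 0 0 -10 0 30; 0 0 -3 0 30; 0 0 -2 0 30; 0 0 0 0 30; 0 0 0 0 30"

```text
t: 35.08
tcp_pos: [0.5194, -0.3471, 0.0395]
orientation: [179.9, -0.1, -10.4]
contact_force: [0.9, -0.7, -0.8]
opening: 0.0409
```

Call:
send_rows --commands "0 0 -1 0 30; 0 0 -1 0 30; 0 0 0 0 30; 0 0 0 0 30"

```text
t: 35.42
tcp_pos: [0.5193, -0.3471, 0.0377]
orientation: [179.9, -0.1, -10.4]
contact_force: [-0.1, 0.6, 4.2]
opening: 0.0413
```

Call:
send_rows --commands "0 0 0 0 46; 0 0 0 0 50; 0 0 0 0 55; 0 0 0 0 55; 0 0 15 0 55; 0 0 35 0 55; 0 0 40 0 66; 0 0 40 0 66; 0 0 0 0 66; 0 0 0 0 66"

```text
t: 36.25
tcp_pos: [0.5205, -0.3481, 0.1703]
orientation: [179.8, -0.4, -10.4]
contact_force: [-0.3, 0.2, -0.4]
opening: 0.066
```

```bash
python3 - <<'E'
from look import *
W=look('wrist','w22',[('bobbin1',.033)])
E
```

```text
36.25 [ 0.5205 -0.3481  0.1703] [179.7523  -0.4081 -10.3968] [-0.3053  0.2038 -0.3917] 0.065964587311331
bobbin1 [([150.1, 268.6], 0.94, array([ 0.3881, -0.3897])), ([273.6, 277.1], 0.66, array([ 0.5014, -0.4201])), ([277.4, 204.2], 0.64, array([ 0.5183, -0.3492]))]
 box [([241.0, 244.0, 307.0, 312.0], 0.89), ([244.0, 175.0, 310.0, 233.0], 0.81)]
```

View pics/w22.png

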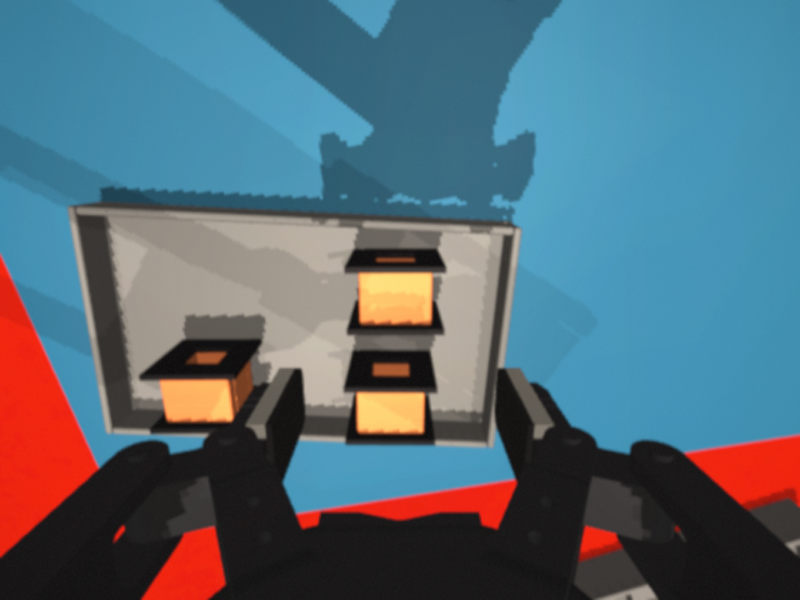

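Call:
send_rows --commands "0.4 38 15 0 66; 0.4 38 13 0 66; 0.4 38 10 0 66; 0.4 38 0 0 66; 0.4 38 0 0 66; 0.4 38 0 0 66; 0.4 38 0 0 66; 0.4 38 0 0 66; 0.4 38 0 0 66; 0.4 38 0 0 66"

```text
t: 37.23
tcp_pos: [0.5206, 0.0356, 0.2017]
orientation: [180.0, 0.3, -10.4]
contact_force: [0.5, 0.0, -1.0]
opening: 0.0661
```

Call:
send_rows --commands "0.4 26 0 0 66; 0 0 0 0 66; 0 0 0 0 66; 0 0 0 0 66; 0 0 0 0 66"

```text
t: 37.65
tcp_pos: [0.5224, 0.0586, 0.2031]
orientation: [180.0, 0.1, -10.5]
contact_force: [-0.1, -0.1, 0.4]
opening: 0.0658
```

```bash
python3 - <<'E'
from look import *
W=look('wrist','w23',[('bobbin1',.136)])
E
```

```text
37.65 [0.5224 0.0586 0.2031] [179.9574   0.1143 -10.48  ] [-0.127  -0.0726  0.4471] 0.06583343165893031
bobbin1 [([282.1, 228.6], 0.9, array([0.5232, 0.0605]))]
 box [([233.0, 190.0, 335.0, 280.0], 0.89)]
```

View pics/w23.png

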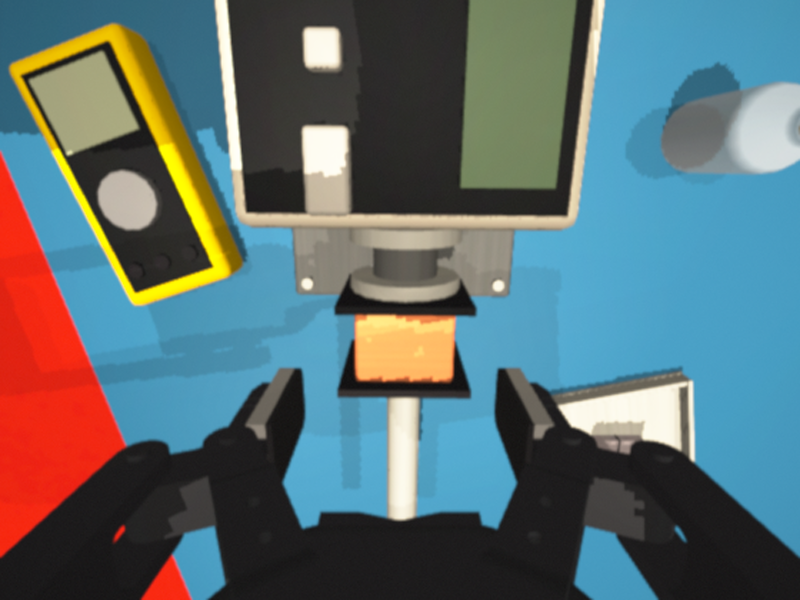

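```bash
python3 -c "
from bob import *
bob(396,382,355,455,350)"
```

```text
[0.5242 0.0592] [0.5242 0.0586] lat [0.5242 0.0589] width 0.04259294322929249 tcp [0.5229 0.0586 0.204 ] move mm [1.3547 0.2994]
```

Call:
send_rows --commands "1.3 0 0 0 66; 0 0 -25 0 66; 0 0 -25 0 66; 0 0 -15 0 66; 0 0 0 0 66; 0 0 0 0 45; 0 0 0 0 30; 0 0 0 0 30; 0 0 0 0 30; 0 0 0 0 30"

```text
t: 38.68
tcp_pos: [0.5253, 0.0596, 0.1406]
orientation: [-180.0, -0.2, -10.4]
contact_force: [0.6, -0.9, 1.6]
opening: 0.0413
```

Call:
send_rows --commands "0 0 4 0 30; 0 0 0 0 30; -1.8 -9.8 0 0 30; -3.6 -19.7 0 0 30; -3.6 -19.7 0 0 30; -3.6 -19.7 0 0 30; -3.6 -19.7 0 0 30; -3.6 -19.7 0 0 30; -3.6 -19.7 0 0 30; -3.6 -19.7 0 0 30"

```text
t: 39.52
tcp_pos: [0.4962, -0.0894, 0.1428]
orientation: [180.0, 0.1, -10.4]
contact_force: [-0.5, 0.3, -1.5]
opening: 0.0411
```

Call:
send_rows --commands "-3.6 -19.7 0 0 30; -3.6 -19.7 0 0 30; -3.6 -19.7 0 0 30; -3.6 -19.7 0 0 30; -1.8 -9 0 0 30; 0 0 0 0 30; 0 0 0 0 30"

```text
t: 40.1
tcp_pos: [0.4805, -0.1758, 0.1429]
orientation: [-180.0, 0.0, -10.5]
contact_force: [0.2, 0.9, -1.4]
opening: 0.0415
```

```bash
python3 - <<'E'
from look import *
W=look('wrist','w24',[('tray',.005)])
E
```

```text
40.1 [ 0.4805 -0.1758  0.1429] [-179.9502    0.0396  -10.4799] [ 0.207   0.8741 -1.3992] 0.041473802198043946
tray [([284.9, 374.6], 0.74, array([ 0.4504, -0.364 ]))]
 box []
```

View pics/w24.png

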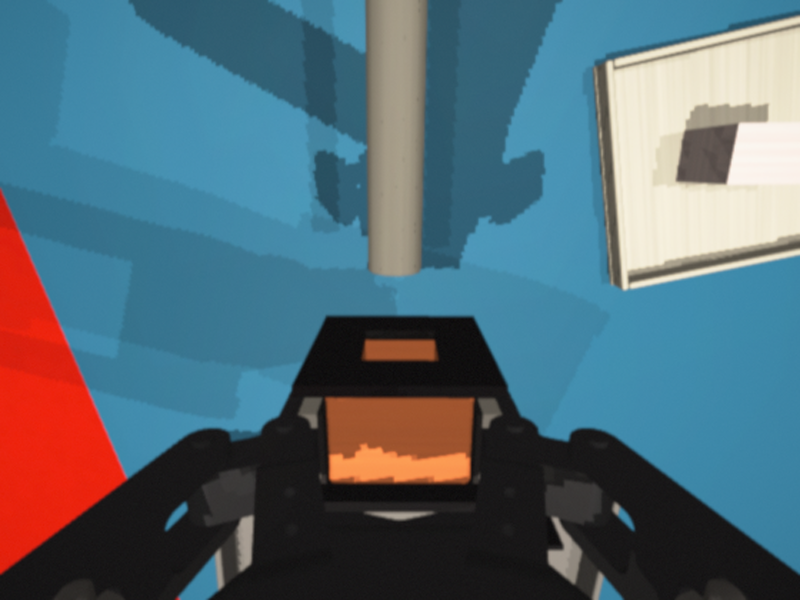

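Call:
send_rows --commands "-19.9 -35.7 0 0 30; -19.9 -35.7 0 0 30; -19.9 -35.7 0 0 30; -19.9 -35.7 0 0 30; 0 0 -20 0 30; 0 0 -10 0 30; 0 0 0 0 30; 0 0 0 0 30;0 0 0 0 30"

```text
t: 41.0
tcp_pos: [0.4021, -0.3172, 0.1132]
orientation: [-180.0, 0.0, -10.3]
contact_force: [1.4, 0.1, -1.6]
opening: 0.0415
```

```bash
python3 - <<'E'
from look import *
W=look('wrist','w25',[('tray',.005)])
D=look('side','d25',[('tray',.005)])
E
```

```text
41.0 [ 0.4021 -0.3172  0.1132] [-179.9718    0.0114  -10.2518] [ 1.3941  0.1101 -1.6078] 0.04148343848369848
tray [([346.3, 258.9], 0.82, array([ 0.4489, -0.3664]))]
 box [([172.0, 159.0, 556.0, 364.0], 0.77)]
41.15 [ 0.4024 -0.3181  0.1139] [179.9525  -0.0673 -10.2793] [ 0.0803 -0.637  -1.542 ] 0.041304139267317616
tray [([322.2, 380.7], 0.66, array([ 0.4536, -0.3641]))]
 box [([249.0, 328.0, 406.0, 420.0], 0.64)]
```

View pics/w25.png

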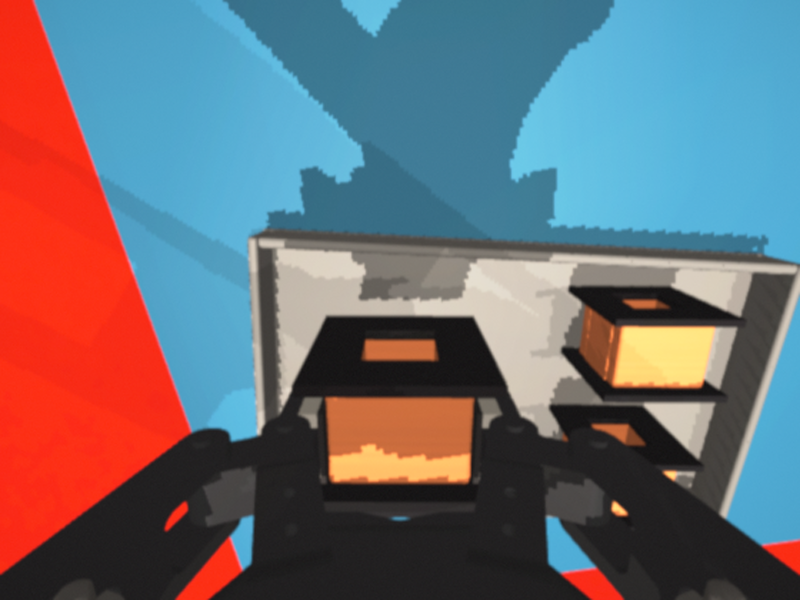

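View pics/d25.png

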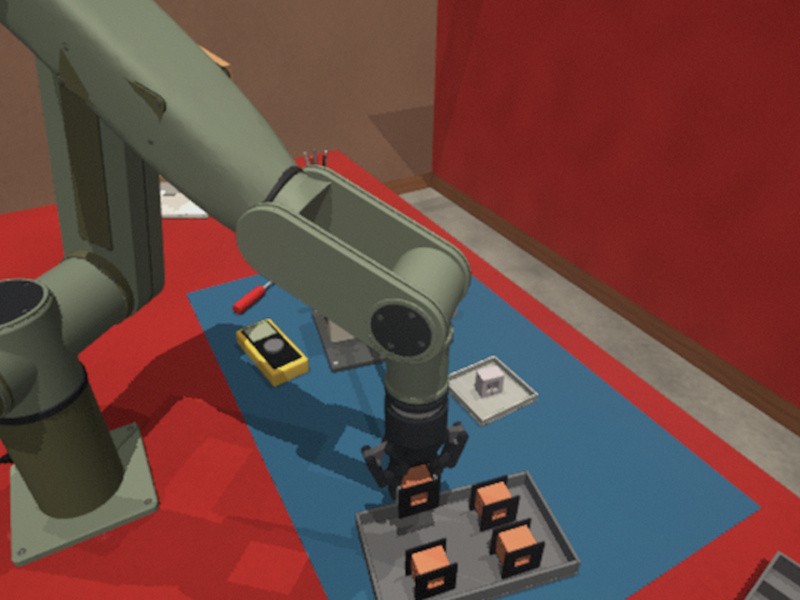

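Call:
send_rows --commands "0 0 -20 0 30; 0 0 -20 0 30; 0 0 -20 0 30; 0 0 -10 0 30; 0 0 -3 0 30; 0 0 -1 0 30; 0 0 0 0 30; 0 0 0 0 30"

```text
t: 41.97
tcp_pos: [0.4022, -0.3195, 0.0404]
orientation: [179.9, -0.1, -10.4]
contact_force: [0.2, 0.8, -2.9]
opening: 0.0414
```

Call:
send_rows --commands "0 0 -1 0 30; 0 0 -1 0 30; 0 0 0 0 30; 0 0 0 0 30"

```text
t: 42.3
tcp_pos: [0.4017, -0.319, 0.0377]
orientation: [180.0, -0.1, -10.4]
contact_force: [0.4, -0.3, -0.4]
opening: 0.0413
```

Call:
send_rows --commands "0 0 -1 0 30; 0 0 0 0 30; 0 0 0 0 30"

```text
t: 42.55
tcp_pos: [0.4017, -0.319, 0.0376]
orientation: [180.0, -0.0, -10.4]
contact_force: [-1.5, 2.5, 8.0]
opening: 0.0412
```

Call:
send_rows --commands "0 0 0 0 46; 0 0 0 0 50; 0 0 0 0 55; 0 0 0 0 55; 0 0 15 0 55; 0 0 35 0 55; 0 0 40 0 66; 0 0 40 0 66; 0 0 0 0 66; 0 0 0 0 66"

```text
t: 43.38
tcp_pos: [0.4031, -0.3205, 0.1696]
orientation: [179.7, -0.4, -10.4]
contact_force: [-0.3, 1.1, -0.4]
opening: 0.0659
```

```bash
python3 - <<'E'
from look import *
W=look('wrist','w26',[('bobbin1',.033)])
E
```

```text
43.3833 [ 0.4031 -0.3205  0.1696] [179.7264  -0.3505 -10.394 ] [-0.344   1.0552 -0.3976] 0.06594971739606705
bobbin1 [([274.0, 200.8], 0.96, array([ 0.3984, -0.3179])), ([276.4, 272.2], 0.96, array([ 0.3875, -0.3876])), ([413.8, 205.5], 0.82, array([ 0.52  , -0.3448])), ([399.0, 281.1], 0.63, array([ 0.5019, -0.4187]))]
 box [([363.0, 250.0, 448.0, 317.0], 0.88), ([244.0, 243.0, 308.0, 308.0], 0.84), ([239.0, 172.0, 314.0, 234.0], 0.59), ([370.0, 180.0, 465.0, 241.0], 0.56)]
```

View pics/w26.png

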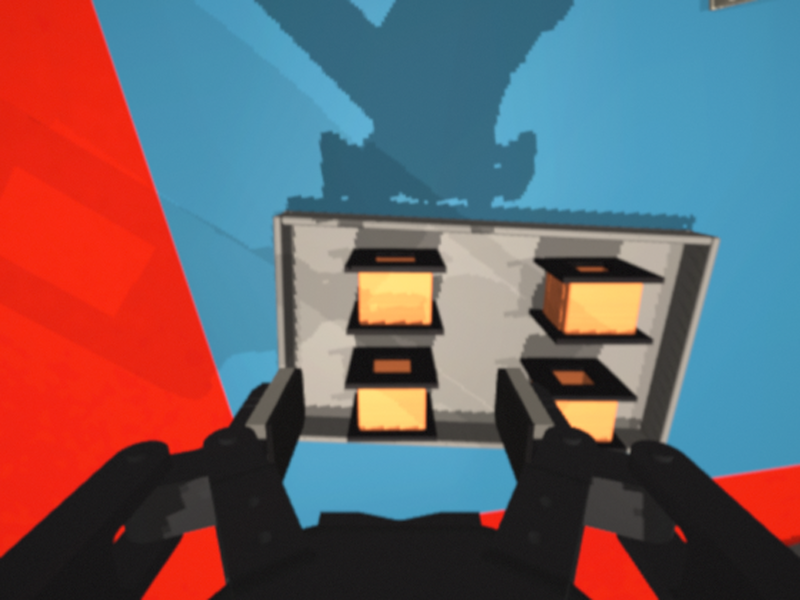

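Call:
send_rows --commands "8.6 10 40 0 40; 8.6 34 40 7 40; 8.6 36 40 7 40; 8.6 36 10 7 40; 8.6 36 0 7 40; 8.6 36 0 7 40; 8.6 36 0 7 40; 8.6 36 0 7 40; 8.6 36 0 7 40; 8.6 36 0 7 40"

```text
t: 44.37
tcp_pos: [0.4823, -0.0006, 0.2753]
orientation: [-179.8, 0.1, 52.9]
contact_force: [0.1, 0.5, -0.2]
opening: 0.0403
```

Call:
send_rows --commands "8.6 38 0 7 40; 8.6 38 0 7 40; 8.6 38 0 7 40; 8.6 38 0 6 40; 8.6 38 0 0 40; 8.6 38 0 0 40; 0 28 0 0 40; 0 0 0 0 40; 0 0 0 0 40; 0 0 0 0 40"

```text
t: 45.2
tcp_pos: [0.5341, 0.2529, 0.2754]
orientation: [-179.8, 0.1, 79.6]
contact_force: [-0.4, -0.3, -0.3]
opening: 0.0404
```

```bash
python3 - <<'E'
from look import *
W=look('wrist','w27',[('index_mark',.14),('wheel_center',.14),('key_round_top',.172)])
S=look('scene','s27',[('index_mark',.14),('wheel_center',.14),('tray',.005),('dish',.004)])
E
```

```text
45.2 [0.5341 0.2529 0.2754] [-179.8078    0.1415   79.6178] [-0.4183 -0.2667 -0.261 ] 0.04043227479822583
index_mark [([300.0, 284.4], 0.67, array([0.6144, 0.2575]))]
 box [([313.0, 2.0, 423.0, 112.0], 0.73), ([1.0, 170.0, 316.0, 301.0], 0.68)]
wheel_center [([303.3, 236.1], 0.73, array([0.566 , 0.2685]))]
 box [([0.0, 168.0, 320.0, 303.0], 0.76)]
key_round_top [([219.9, 216.0], 0.68, array([0.5247, 0.2066]))]
 box [([208.0, 206.0, 230.0, 225.0], 0.97)]
45.55 [0.5351 0.2525 0.2778] [179.9842  -0.0039  79.5188] [-0.2876  0.4676  0.8337] 0.04010151444548468
index_mark [([334.2, 266.4], 0.78, array([0.6282, 0.2633]))]
 box [([255.0, 165.0, 368.0, 272.0], 0.64), ([175.0, 133.0, 256.0, 189.0], 0.55), ([210.0, 218.0, 226.0, 235.0], 0.53), ([252.0, 166.0, 369.0, 288.0], 0.33)]
wheel_center [([347.7, 250.1], 0.85, array([0.5655, 0.2612]))]
 box [([256.0, 167.0, 370.0, 271.0], 0.57)]
tray [([215.8, 164.4], 0.58, array([ 0.4628, -0.3551]))]
 box [([173.0, 135.0, 258.0, 190.0], 0.63)]
dish [([218.4, 231.2], 0.68, array([ 0.6703, -0.1255])), ([348.6, 251.4], 0.39, array([0.4744, 0.2242]))]
 box [([194.0, 156.0, 215.0, 174.0], 0.6), ([189.0, 210.0, 247.0, 252.0], 0.59), ([254.0, 165.0, 370.0, 271.0], 0.5)]
```

View pics/w27.png

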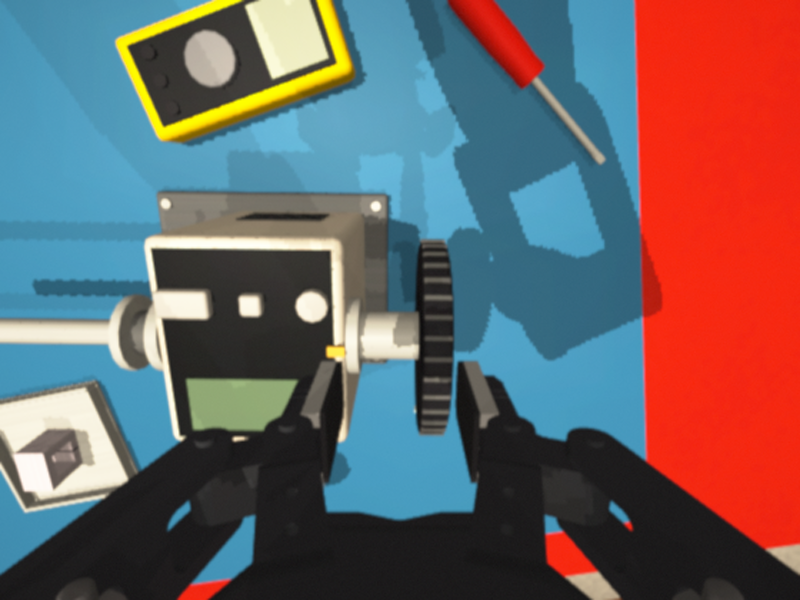

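View pics/s27.png

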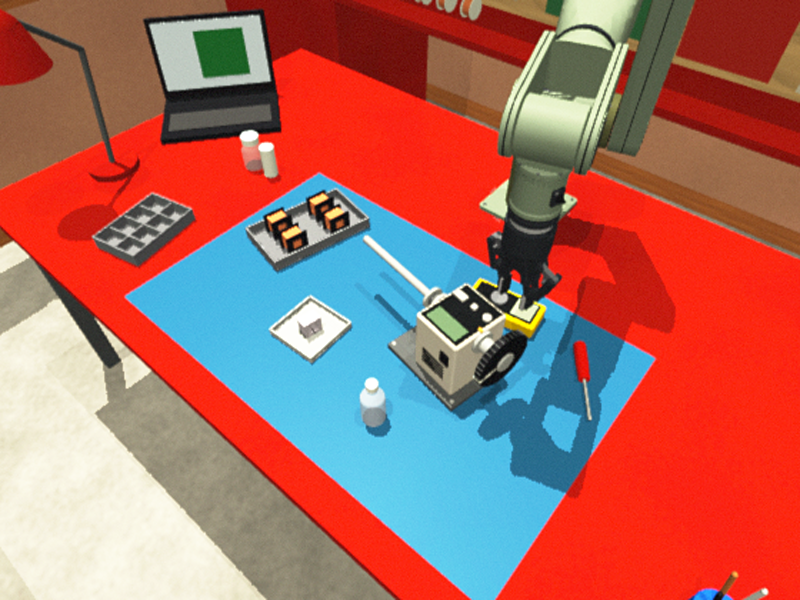

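```bash
python3 - <<'E'
from look import *
S=cap('scene'); i=S['img'][:,:,::-1][215:290,310:385]; a=cv2.resize(i,(600,600),interpolation=cv2.INTER_CUBIC); cv2.imwrite('pics/s27z.png',a)
W=cap('wrist'); i=W['img'][:,:,::-1][155:315,250:350]; cv2.imwrite('pics/w27z.png',cv2.resize(i,(375,600),interpolation=cv2.INTER_CUBIC))
u=np.array([.179,.984]); wc=np.array([.561,.2665]); xx=np.array([.984,-.179])
for th in range(60,130,10):
    t=np.radians(th); P=[*(wc+.008*u+xx*.06*np.sin(t)),.14+.06*np.cos(t)]; p=(proj(S,P)-[310,215])*8
    print(th,p)
print('c',(proj(S,[*(wc+.008*u),.14])-[310,215])*8, 'top',(proj(S,[*(wc+.008*u),.2])-[310,215])*8)
E
```

```text
60 [236.1411 327.937 ]
70 [222.4174 353.5166]
80 [212.6021 377.0059]
90 [206.948  397.6604]
100 [205.5485 414.8668]
110 [208.3454 428.1585]
120 [215.1444 437.2212]
c [341.688  296.5874] top [368.5452 180.7769]
```

View pics/s27z.png

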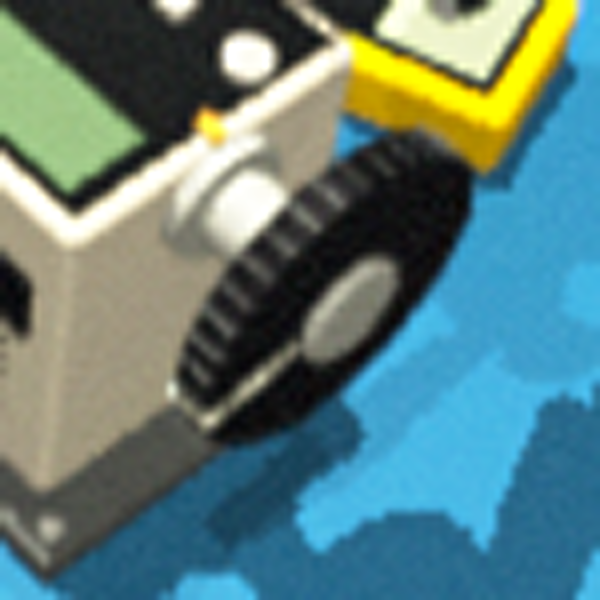

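View pics/w27z.png

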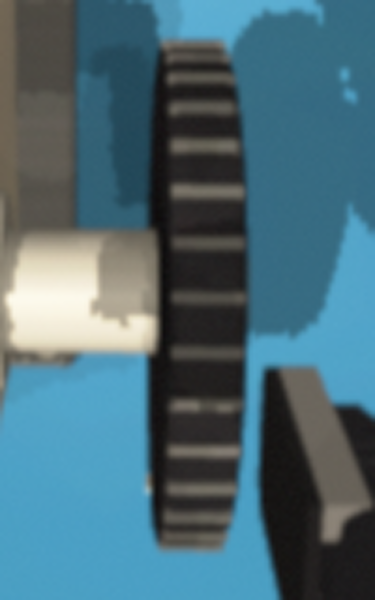

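```bash
python3 - <<'E'
from look import *
W=cap('wrist'); print(bot.get_state()['tcp_pos'])
f=lambda p,z:atz(W,np.array([250,155])+np.array(p)/3.75,z)
print('rim top pts (z .2)',f((172,297),.2),f((246,297),.2))
print('ends z.14',f((190,45),.14),f((190,548),.14))
R=W['R']; print('cam',W['p'])
wc=np.array([.561,.2665]);u=np.array([.179,.984]);xx=np.array([.984,-.179])
for ph in range(45,-50,-9):
    t=np.radians(ph); r=.05
    print(ph, wc+xx*r*np.sin(t), .138+r*np.cos(t))
E
```

```text
[0.5349 0.2535 0.2776]
rim top pts (z .2) [0.5414 0.2639 0.2   ] [0.5439 0.2776 0.2   ]
ends z.14 [0.505  0.2772 0.14  ] [0.6357 0.256  0.14  ]
cam [0.4606 0.2669 0.4038]
45 [0.5958 0.2602] 0.1733553390593274
36 [0.5899 0.2612] 0.1784508497187474
27 [0.5833 0.2624] 0.1825503262094184
18 [0.5762 0.2637] 0.18555282581475768
9 [0.5687 0.2651] 0.1873844170297569
0 [0.561  0.2665] 0.188
-9 [0.5533 0.2679] 0.1873844170297569
-18 [0.5458 0.2693] 0.18555282581475768
-27 [0.5387 0.2706] 0.1825503262094184
-36 [0.5321 0.2718] 0.1784508497187474
-45 [0.5262 0.2728] 0.1733553390593274
```

Call:
send_rows --commands "32 3.5 0 0 40; 32 3.5 0 0 40; 0 0 -20 0 40; 0 0 -15 0 40; 0 0 0 0 40; 0 0 0 0 40" --force 20

```text
t: 46.65
tcp_pos: [0.5981, 0.2602, 0.2411]
orientation: [-179.8, 0.1, 79.6]
contact_force: [0.6, -0.4, 0.4]
opening: 0.0404
```

```bash
python3 - <<'E'
from look import *
W=look('wrist','w28',[('index_mark',.14),('wheel_center',.14)])
E
```

```text
46.65 [0.5981 0.2602 0.2411] [-179.827     0.0836   79.6023] [ 0.5706 -0.4298  0.3596] 0.04037304296298364
index_mark []
 box [([0.0, 86.0, 300.0, 254.0], 0.93)]
wheel_center [([278.8, 175.3], 0.94, array([0.5649, 0.2654]))]
 box [([0.0, 88.0, 301.0, 255.0], 0.87)]
```

View pics/w28.png

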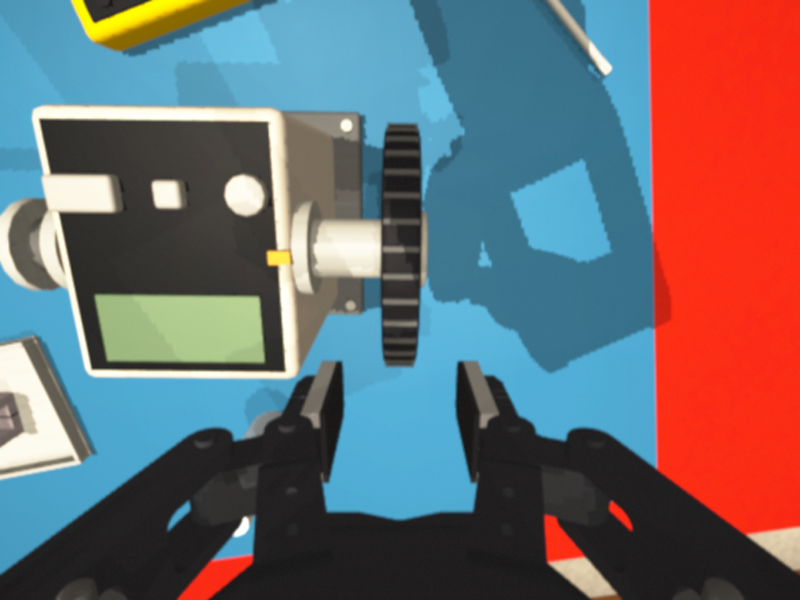

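Call:
send_rows --commands "0 0.5 -20 0 40; 0 0 -20 0 40; 0 0 -20 0 40; 0 0 -8 0 40; 0 0 0 0 30; 0 0 0 0 20; 0 0 0 0 12; 0 0 0 0 5; 0 0 0 0 5; 0 0 0 0 5" --force 25

```text
t: 47.73
tcp_pos: [0.5992, 0.26, 0.1758]
orientation: [180.0, 0.1, 79.6]
contact_force: [-3.3, -3.7, 0.6]
opening: 0.0152
```

```bash
python3 - <<'E'
import numpy as np
r=52.;ph=np.radians(np.linspace(43.4,-43.4,11))
for i in range(10):
    dx=r*(np.sin(ph[i+1])-np.sin(ph[i]));dz=r*(np.cos(ph[i+1])-np.cos(ph[i]))
    print('%.1f %.1f %.1f 0 5;'%(dx*.984,-dx*.179,dz),end=' ')
E
```

```text
-6.0 1.1 5.0 0 5; -6.7 1.2 4.0 0 5; -7.2 1.3 2.9 0 5; -7.5 1.4 1.8 0 5; -7.7 1.4 0.6 0 5; -7.7 1.4 -0.6 0 5; -7.5 1.4 -1.8 0 5; -7.2 1.3 -2.9 0 5; -6.7 1.2 -4.0 0 5; -6.0 1.1 -5.0 0 5;
```

Call:
send_rows --commands "-6.0 1.1 5.0 0 5; -6.7 1.2 4.0 0 5; -7.2 1.3 2.9 0 5; -7.5 1.4 1.8 0 5; 0 0 0 0 5"

```text
t: 48.15
tcp_pos: [0.5725, 0.2652, 0.1893]
orientation: [179.7, 0.0, 79.6]
contact_force: [1.7, -4.1, -3.0]
opening: 0.0158
```

Call:
send_rows --commands "-7.7 1.4 0.6 0 5; -7.7 1.4 -0.6 0 5; -7.5 1.4 -1.8 0 5; -7.2 1.3 -2.9 0 5; -6.7 1.2 -4.0 0 5; -6.0 1.1 -5.0 0 5; 0 0 0 0 5; 0 0 0 0 5"

```text
t: 48.82
tcp_pos: [0.5318, 0.2731, 0.1786]
orientation: [179.5, -0.1, 79.6]
contact_force: [0.9, -5.3, 5.9]
opening: 0.0157
```

```bash
python3 - <<'E'
from look import *
S=look('scene','s29',[('index_mark',.2)])
i=S['img'][:,:,::-1][215:290,310:385]; a=cv2.resize(i,(600,600),interpolation=cv2.INTER_CUBIC); cv2.imwrite('pics/s29z.png',a)
W=look('wrist','w29',[('index_mark',.2)])
E
```

```text
48.8167 [0.5318 0.2731 0.1786] [179.4958  -0.0751  79.5619] [ 0.8677 -5.3052  5.9315] 0.01572087379542333
index_mark [([348.0, 244.7], 0.7, array([0.593 , 0.2714])), ([336.9, 221.6], 0.53, array([0.5507, 0.21  ]))]
 box [([254.0, 165.0, 364.0, 270.0], 0.83)]
48.9667 [0.5318 0.2731 0.1786] [179.5157  -0.0733  79.5554] [-0.0051 -4.9583  5.2791] 0.015452061487842766
index_mark [([178.2, 224.2], 0.19, array([0.4873, 0.244 ]))]
 box [([204.0, 200.0, 299.0, 364.0], 0.59)]
```

View pics/s29z.png

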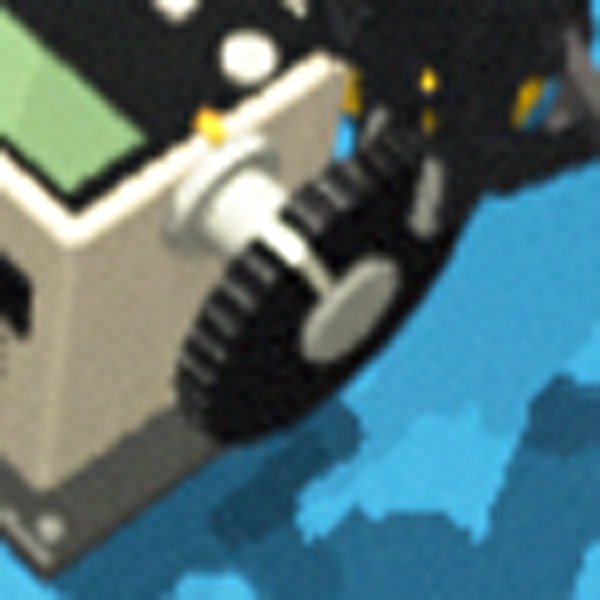

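View pics/w29.png

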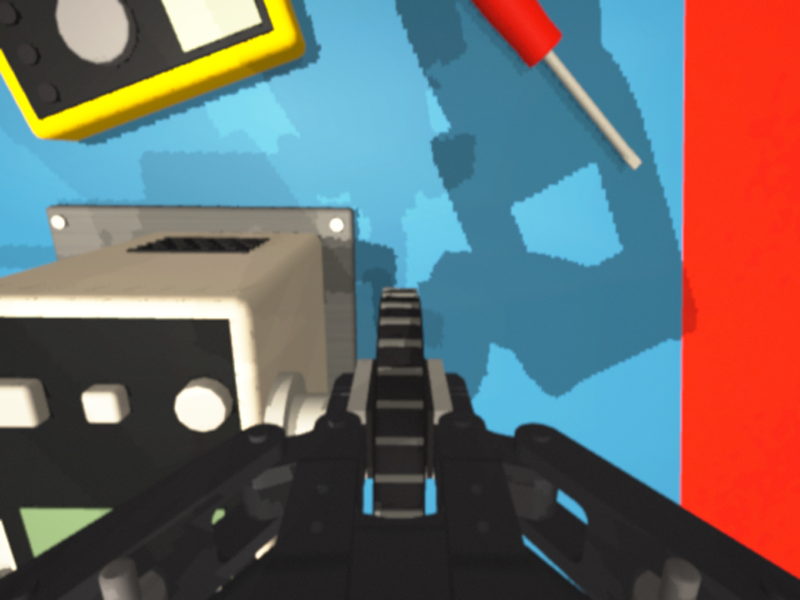

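```bash
cat > ang.py <<'E'
from look import *
def ov(name,phs,wc=(.564,.2668)):
    S=cap('scene'); u=np.array([.179,.984]); xx=np.array([.984,-.179]); wc=np.array(wc)
    x0,y0,k=310,205,10
    i=S['img'][:,:,::-1][y0:y0+60,x0:x0+75]; a=cv2.resize(i,(750,600),interpolation=cv2.INTER_CUBIC)
    P=lambda r,t,w:tuple(int(round(v)) for v in ((proj(S,[*(wc+w*u+xx*r*np.sin(t)),.14+r*np.cos(t)])-[x0,y0]+.5)*k))
    b=a.copy()
    for t in np.radians(np.arange(0,360,3)): cv2.circle(b,P(.06,t,.008),1,(255,0,255),-1); cv2.circle(b,P(.06,t,-.008),1,(0,255,255),-1)
    for ph in phs:
        t=np.radians(ph); cv2.line(b,P(.06,t,.008),P(.022,t,.008),(0,255,0),1); cv2.line(b,P(.06,t,.008),P(.06,t,-.008),(0,255,0),1)
    cv2.imwrite(f'pics/{name}.png',b); cv2.imwrite(f'pics/{name}r.png',a)
E
python3 -c "
from ang import *
ov('o30',[10,20,30])"
```

```text
(no output)
```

View pics/o30.png

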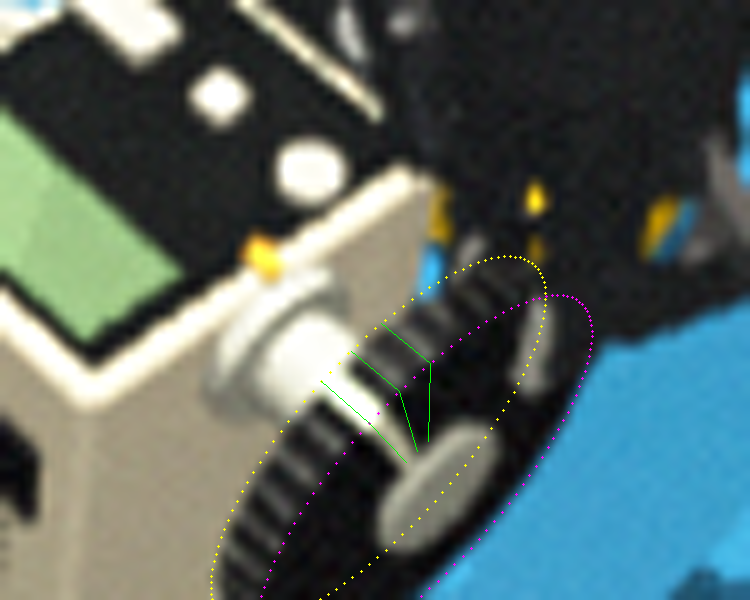

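Call:
send_rows --commands "0 0 0 0 20; 0 0 0 0 36; 0 0 0 0 36; 0 0 20 0 36; 0 0 25 0 36; 22 -4 0 0 36; 22.5 -4.5 0 0 36; 0 0 0 0 36; 0 0 0 0 36"

```text
t: 49.92
tcp_pos: [0.5736, 0.2654, 0.2193]
orientation: [-180.0, -0.0, 79.6]
contact_force: [-0.8, 0.2, -0.6]
opening: 0.0357
```

```bash
python3 -c "
from ang import *
ov('o31',[24,27])
look('wrist','w31',[('index_mark',.2)])"
```

```text
49.9667 [0.5727 0.2655 0.2189] [-179.8999   -0.0001   79.6017] [0.2439 0.3408 0.4449] 0.03622550775546819
index_mark [([279.6, 293.7], 0.63, array([0.5881, 0.2625]))]
 box [([1.0, 126.0, 301.0, 307.0], 0.72)]
```

View pics/o31.png

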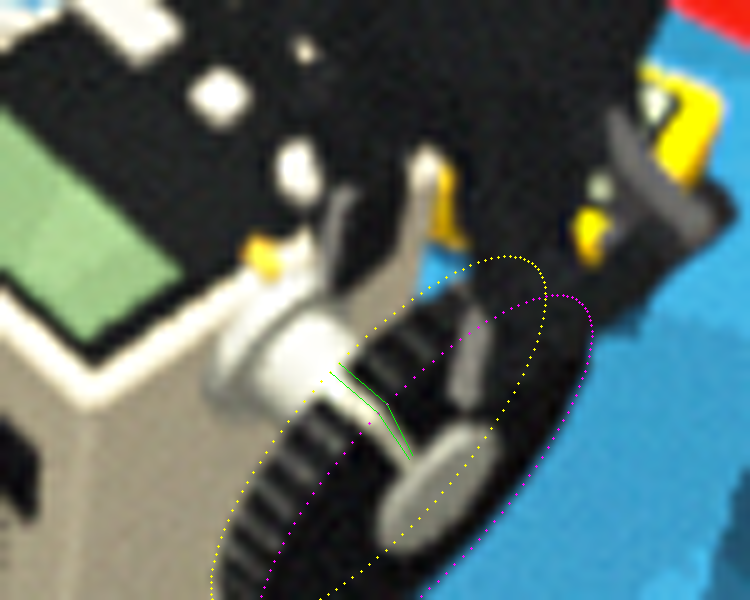

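View pics/w31.png

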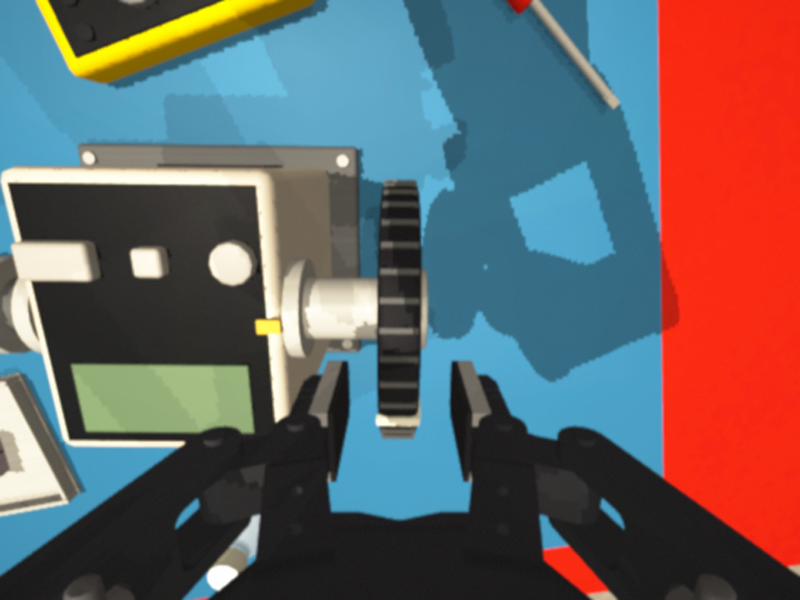

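Call:
send_rows --commands "0 0.3 -16 0 36; 0 0 -15 0 36; 0 0 0 0 36; 0 0 0 0 20; 0 0 0 0 5; 0 0 0 0 5; 0 0 0 0 5; 0 0 0 0 5"

```text
t: 50.78
tcp_pos: [0.5727, 0.2651, 0.1889]
orientation: [-179.9, 0.0, 79.6]
contact_force: [-4.0, -3.8, -0.2]
opening: 0.0157
```

Call:
send_rows --commands "-7.7 1.4 0.9 0 5; -7.8 1.4 -0.3 0 5; -7.6 1.4 -1.5 0 5; 0 0 0 0 5; 0 0 0 0 5; 0 0 0 0 5"

```text
t: 51.28
tcp_pos: [0.5527, 0.269, 0.1892]
orientation: [179.6, -0.0, 79.6]
contact_force: [3.2, -4.7, -2.4]
opening: 0.0156
```

```bash
python3 -c "
from ang import *
ov('o32',[0])
look('wrist','w32',[('index_mark',.2)])"
```

```text
51.3333 [0.5527 0.269  0.1892] [179.5913  -0.036   79.5631] [ 3.2718 -3.7225 -2.8884] 0.01545068610896462
index_mark [([280.6, 340.8], 0.94, array([0.5736, 0.2654]))]
 box [([202.0, 162.0, 302.0, 360.0], 0.98)]
```

View pics/o32.png

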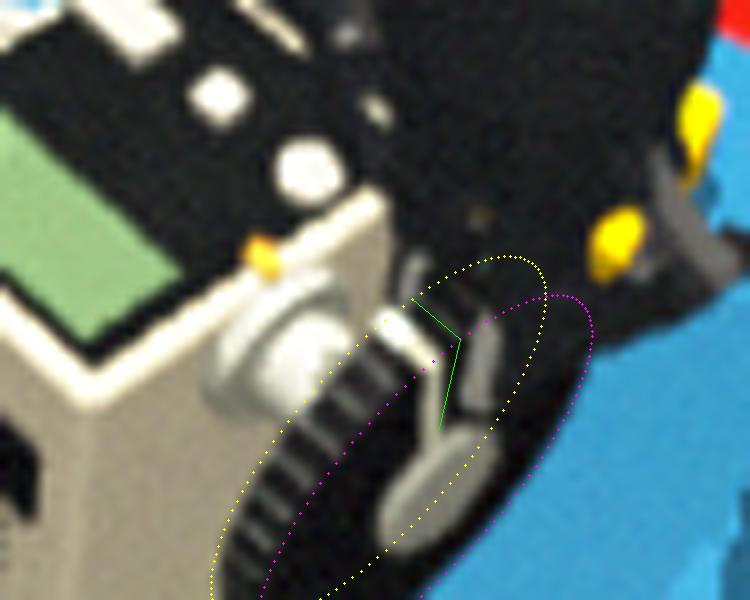

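View pics/w32.png

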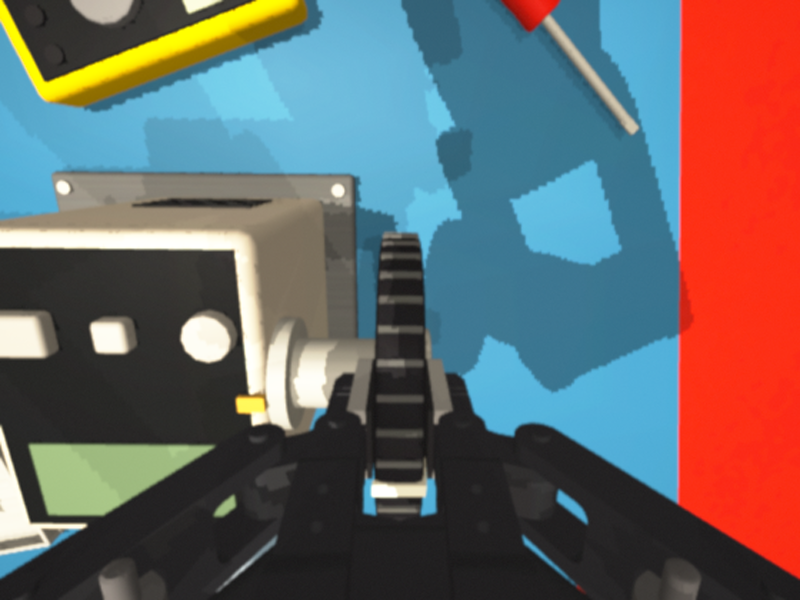

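Call:
send_rows --commands "-4 0.7 -0.8 0 5; -3.6 0.7 -0.9 0 5; 0 0 0 0 5; 0 0 0 0 5; 0 0 0 0 5"

```text
t: 51.9
tcp_pos: [0.5463, 0.2703, 0.1878]
orientation: [179.4, -0.1, 79.6]
contact_force: [6.2, -3.9, -2.4]
opening: 0.0154
```

```bash
python3 -c "
from ang import *
ov('o33',[0])
look('wrist','w33',[('index_mark',.2)])"
```

```text
51.95 [0.5463 0.2703 0.1878] [179.4408  -0.0646  79.5554] [ 6.0828 -3.6535 -1.7219] 0.015885858289804107
index_mark [([279.7, 344.7], 0.97, array([0.568 , 0.2661]))]
 box [([205.0, 173.0, 300.0, 362.0], 0.67)]
```

View pics/o33.png

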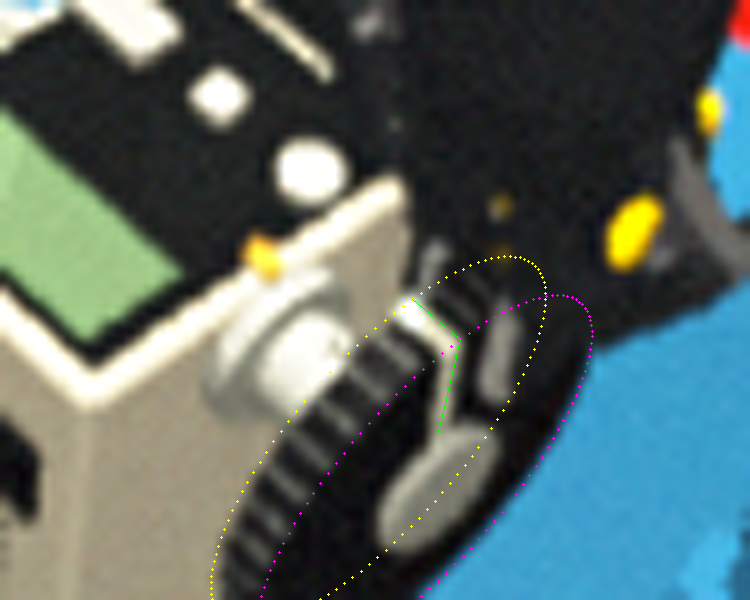

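View pics/w33.png

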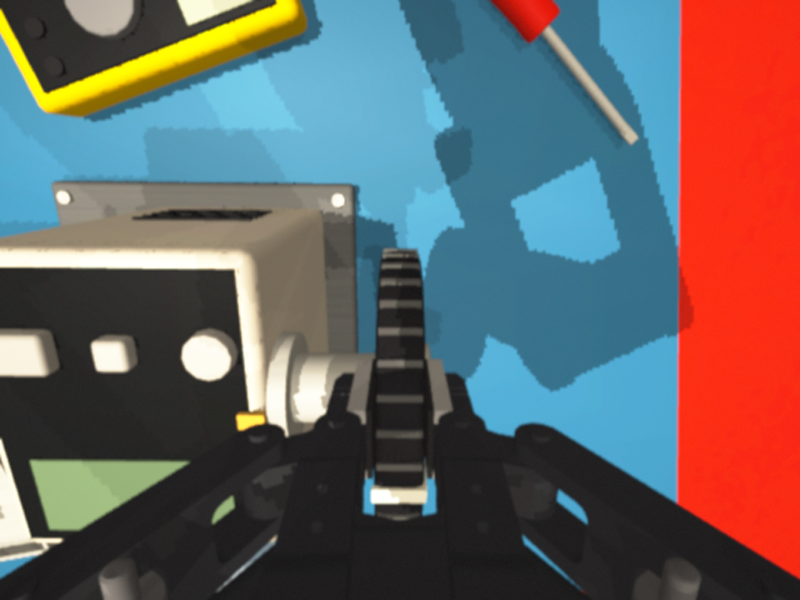

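Call:
send_rows --commands "0 0 0 0 20; 0 0 0 0 36; 0 0 0 0 36; 0 0 20 0 36; 0 0 30 0 36; 0 0 35 -7 36; 2 -4 25 -7 36; 2 -5 0 -7 36; 2 -5 0 -7 36; 2 -5 0 -7 36"

```text
t: 52.93
tcp_pos: [0.5508, 0.2527, 0.2975]
orientation: [180.0, -0.2, 44.3]
contact_force: [-0.3, 1.0, -0.3]
opening: 0.0362
```

Call:
send_rows --commands "2 -5 0 -7 36; 2 -5 0 -7 36; 2 -4 0 -7 36; 2 -4 0 -7 36; 0 -4 0 -7 36; 0 0 0 -7 36; 0 0 0 -7 36; 0 0 0 -6 36; 0 0 0 0 36; 0 0 0 0 36"

```text
t: 53.77
tcp_pos: [0.5584, 0.2306, 0.2963]
orientation: [-180.0, -0.0, -10.2]
contact_force: [0.3, -1.0, 0.1]
opening: 0.036
```

```bash
python3 -c "
from ang import *
ov('o34',[0])
look('wrist','w34',[('index_mark',.2),('wheel_center',.14),('key_round_top',.172),('key_bar_top',.172)])"
```

```text
53.8167 [0.5584 0.2305 0.2962] [-179.9772   -0.0135  -10.2204] [-0.8145  0.3898  0.1158] 0.03588617500193279
index_mark [([288.5, 173.1], 0.82, array([0.5699, 0.2634]))]
 box [([211.0, 142.0, 348.0, 361.0], 0.79)]
wheel_center [([278.9, 160.3], 0.69, array([0.5631, 0.2657]))]
 box [([212.0, 145.0, 350.0, 364.0], 0.77), ([237.0, 230.0, 258.0, 251.0], 0.16)]
key_round_top [([244.5, 241.6], 0.78, array([0.5216, 0.2054]))]
 box [([236.0, 230.0, 258.0, 244.0], 0.75), ([207.0, 144.0, 349.0, 363.0], 0.67)]
key_bar_top [([249.2, 309.6], 0.7, array([0.5114, 0.1369])), ([390.0, 381.5], 0.57, array([0.6357, 0.0277]))]
 box [([240.0, 296.0, 257.0, 325.0], 0.76)]
```

View pics/o34.png

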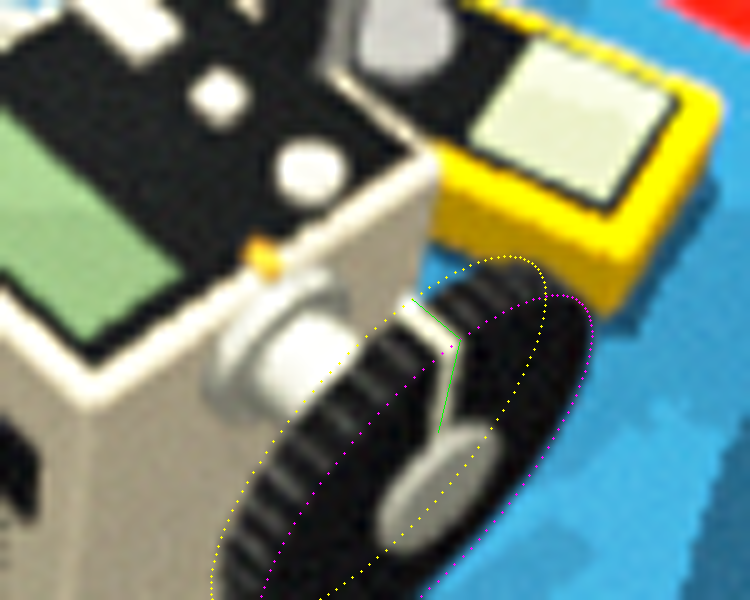

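View pics/w34.png

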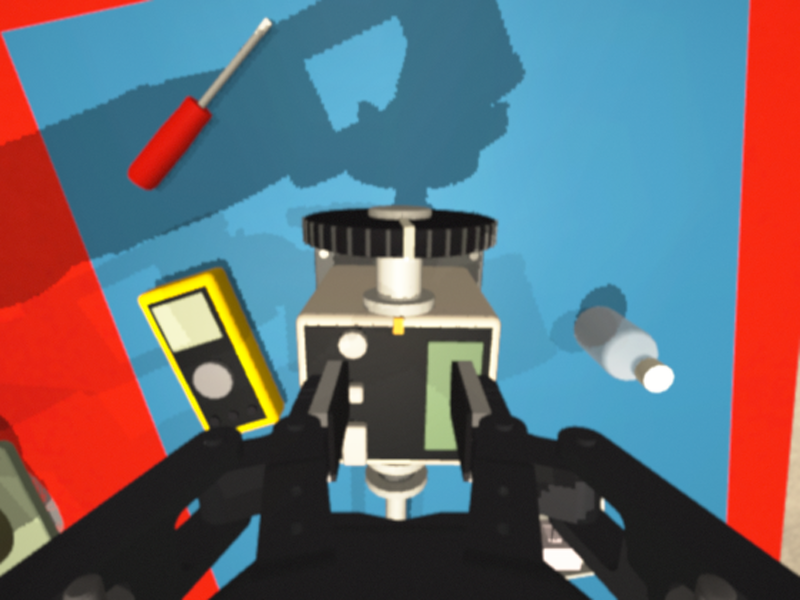

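```bash
cat > meas.py <<'E'
from look import *
def m(name):
    W=cap('wrist'); g=W['img'].astype(float)
    i=W['img'][:,:,::-1][140:240,200:360]; cv2.imwrite(f'pics/{name}.png',cv2.resize(i,(800,500),interpolation=cv2.INTER_CUBIC))
    s=bot.get_state(); return W
E
python3 -c "
from meas import *
W=m('m1')
g=W['img'].astype(int)
for r in (158,162,166,170,174): print(r,g[r,270:300].sum(1)//3)
"
```

```text
158 [ 21  21  21  20  18  18  19  18  19  22  42  83 134 176 186 187 186 185
 168 120  57  21  20  19  19  20  18  20  20  20]
162 [ 85  88  75  50  38  37  38  39  39  38  43  80 160 224 235 236 235 235
 227 188 101  44  37  37  36  36  37  40  54  79]
166 [ 86  89  76  48  38  37  38  37  38  39  44  81 160 223 235 235 235 234
 223 173  88  40  38  38  36  37  34  39  53  78]
170 [ 86  89  76  47  36  37  36  35  37  37  41  79 160 224 235 235 235 234
 220 155  73  36  33  34  34  33  33  36  57  83]
174 [ 84  89  75  47  34  33  34  36  34  33  45  91 171 226 235 235 235 234
 220 155  74  36  34  32  31  33  33  37  59  84]
```

View pics/m1.png

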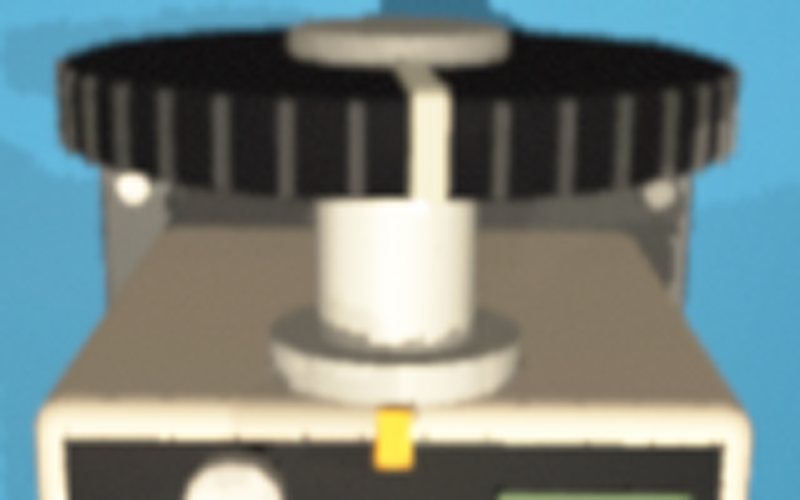

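Call:
send_rows --commands "1 3.5 0 7 36; 1 3.5 0 7 36; 1 3.5 0 7 36; 1 3.5 0 7 36; 1 3.5 0 7 36; 1 3.5 0 7 36; 1 3.5 0 7 36; 1 3.5 0 7 36; 1 3.5 0 7 36; 1 3.5 0 7 36"

```text
t: 55.15
tcp_pos: [0.5686, 0.2653, 0.296]
orientation: [-180.0, 0.0, 60.0]
contact_force: [0.4, 0.2, 0.3]
opening: 0.0362
```

Call:
send_rows --commands "2 0 0 7 36; 0 0 0 7 36; 0 0 0 6 36; 0 0 -30 0 36; 0 0 -30 0 36; 0 0 -10 0 36; 0 0 0 0 36; 0 0 0 0 36; 0 0 0 0 36"

```text
t: 55.9
tcp_pos: [0.5717, 0.2655, 0.2281]
orientation: [179.8, -0.1, 79.6]
contact_force: [-0.1, -0.1, -0.1]
opening: 0.036
```

```bash
python3 -c "
from ang import *
look('wrist','w35',[('index_mark',.2)])"
```

```text
55.9 [0.5717 0.2655 0.2281] [179.8314  -0.0877  79.603 ] [-0.0954 -0.1468 -0.1249] 0.036025315035733
index_mark [([281.3, 251.1], 0.72, array([0.567 , 0.2672]))]
 box [([1.0, 126.0, 299.0, 300.0], 0.63)]
```

View pics/w35.png

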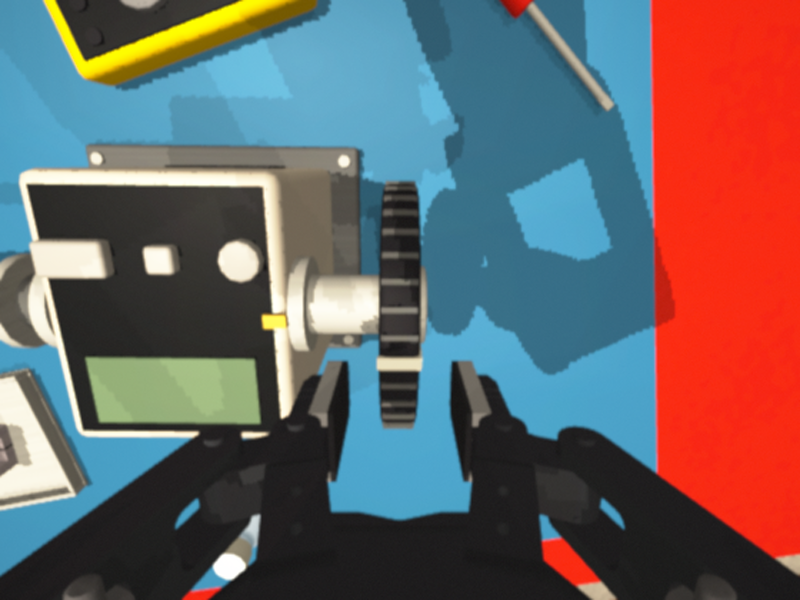

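Call:
send_rows --commands "0 0.3 -20 0 36; 0 0 -20 0 36; 0 0 0 0 36; 0 0 0 0 20; 0 0 0 0 5; 0 0 0 0 5; 0 0 0 0 5; 0 0 0 0 5" --force 40

```text
t: 56.72
tcp_pos: [0.571, 0.2654, 0.1873]
orientation: [179.9, -0.0, 79.6]
contact_force: [-0.6, -1.3, 0.8]
opening: 0.0153
```

```bash
cat > mk.py <<'E'
from look import *
def mk():
    s=bot.get_state(); W=cap('wrist'); g=W['img'].astype(float).mean(2)
    # bright band on the rim: column ~279
    col=g[200:380,272:288].min(1); 
    rows=np.arange(200,380); k=col>150
    r=rows[k]
    print('t',s['t'],'tcp',s['tcp_pos'],'F',s['contact_force'],'rows',r)
    if len(r):
        c=np.average(r,weights=col[k]); print(c, atz(W,(279.5,c),.1995))
mk()
E
python3 mk.py
```

```text
t 56.7167 tcp [0.571  0.2654 0.1873] F [-0.571  -1.3132  0.7836] rows [293 294 295 296 297 298 299 300 301 302 345 346 347 348 349 350 351 352
 353 354 355 356 357 358 359 360 361]
330.6833585150011 [0.5854 0.2625 0.1995]
```

```bash
sed -i 's/200:380/230:338/; s/arange(200,380)/arange(230,338)/' mk.py; python3 mk.py
```

```text
t 56.7667 tcp [0.571  0.2654 0.1873] F [-1.6039 -1.523   2.384 ] rows [293 294 295 296 297 298 299 300 301 302]
297.58200963769406 [0.569  0.2656 0.1995]
```

Call:
send_rows --commands "-3 0.5 0.2 0 5; -3 0.5 0 0 5; 0 0 0 0 5; 0 0 0 0 5; 0 0 0 0 5"

```text
t: 57.23
tcp_pos: [0.5684, 0.266, 0.1876]
orientation: [179.4, -0.1, 79.6]
contact_force: [6.9, -2.2, -2.0]
opening: 0.0151
```

```bash
python3 mk.py
```

```text
t 57.2333 tcp [0.5684 0.266  0.1876] F [ 6.8689 -2.2274 -1.9771] rows [293 294 295 296 297 298 299 300 301 302]
297.56444522595393 [0.5664 0.2661 0.1995]
```

Call:
send_rows --commands "-2 0.4 0 0 5; 0 0 0 0 5; 0 0 0 0 5; 0 0 0 0 5; 0 0 0 0 5"

```text
t: 57.7
tcp_pos: [0.5671, 0.2662, 0.1877]
orientation: [179.3, -0.1, 79.6]
contact_force: [9.6, -2.0, -3.6]
opening: 0.0153
```

```bash
python3 mk.py
```

```text
t 57.7 tcp [0.5671 0.2662 0.1877] F [ 9.5708 -2.0076 -3.5906] rows [293 294 295 296 297 298 299 300 301 302]
297.5422955422955 [0.5652 0.2663 0.1995]
```

Call:
send_rows --commands "-1.2 0.2 0 0 5; 0 0 0 0 5; 0 0 0 0 5; 0 0 0 0 5; 0 0 0 0 5"

```text
t: 58.17
tcp_pos: [0.566, 0.2664, 0.1877]
orientation: [179.3, -0.1, 79.6]
contact_force: [8.8, -2.1, -3.5]
opening: 0.0155
```

```bash
python3 mk.py
```

```text
t 58.1667 tcp [0.566  0.2664 0.1877] F [ 8.8162 -2.118  -3.452 ] rows [293 294 295 296 297 298 299 300 301 302]
297.5407966309878 [0.5641 0.2665 0.1995]
```

Call:
send_rows --commands "1.5 -0.3 0 0 5; 1.5 -0.2 0 0 5; 0 0 0 0 5; 0 0 0 0 5; 0 0 0 0 5"

```text
t: 58.63
tcp_pos: [0.5665, 0.2663, 0.1878]
orientation: [179.7, -0.1, 79.6]
contact_force: [6.3, -2.4, 1.2]
opening: 0.0154
```

```bash
python3 mk.py
```

```text
t 58.6333 tcp [0.5665 0.2663 0.1878] F [ 6.3429 -2.3693  1.2468] rows [293 294 295 296 297 298 299 300 301 302]
297.546650298141 [0.5647 0.2664 0.1995]
```

Call:
send_rows --commands "0 0 0 0 20; 0 0 0 0 36; 0 0 0 0 36; 0 0 20 0 36; 0 0 30 0 36; 0 0 30 -7 36; 0 -4 28 -7 36; -1 -4 0 -7 36; -1 -4 0 -7 36; -1 -4 0 -7 36"

```text
t: 59.52
tcp_pos: [0.5607, 0.251, 0.2948]
orientation: [-180.0, -0.0, 44.3]
contact_force: [-0.3, -0.1, -0.4]
opening: 0.036
```

Call:
send_rows --commands "-1 -4 0 -7 36; -1 -4 0 -7 36; -1 -4 0 -7 36; -1 -4 0 -7 36; 0 -4 0 -7 36; 0 0 0 -7 36; 0 0 0 -7 36; 0 0 0 -6 36; 0 0 0 0 36; 0 0 0 0 36"

```text
t: 60.35
tcp_pos: [0.5567, 0.2308, 0.2937]
orientation: [180.0, 0.1, -10.2]
contact_force: [0.4, 0.1, 0.3]
opening: 0.036
```

```bash
python3 -c "
from meas import *
print(bot.get_state()['tcp_pos'],bot.get_state()['orientation'])
W=m('m2')
from ang import ov; ov('o36',[0])
"
```

```text
[0.5567 0.2308 0.2937] [179.9865   0.0846 -10.1973]
```

View pics/m2.png

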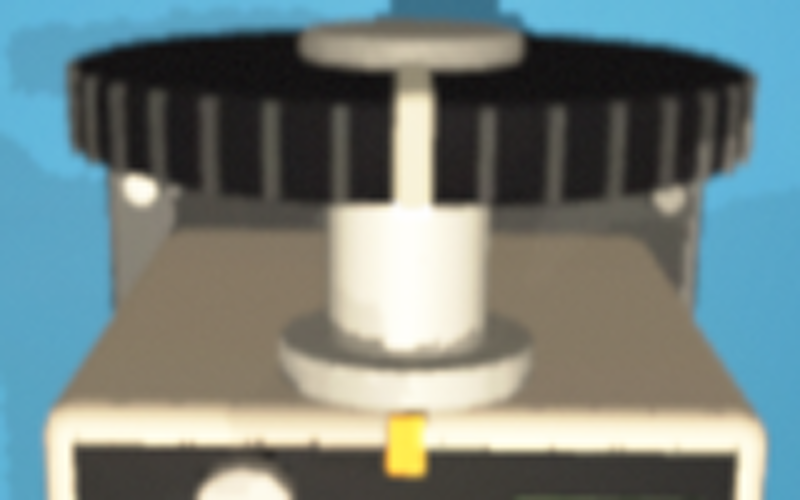

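View pics/o36.png

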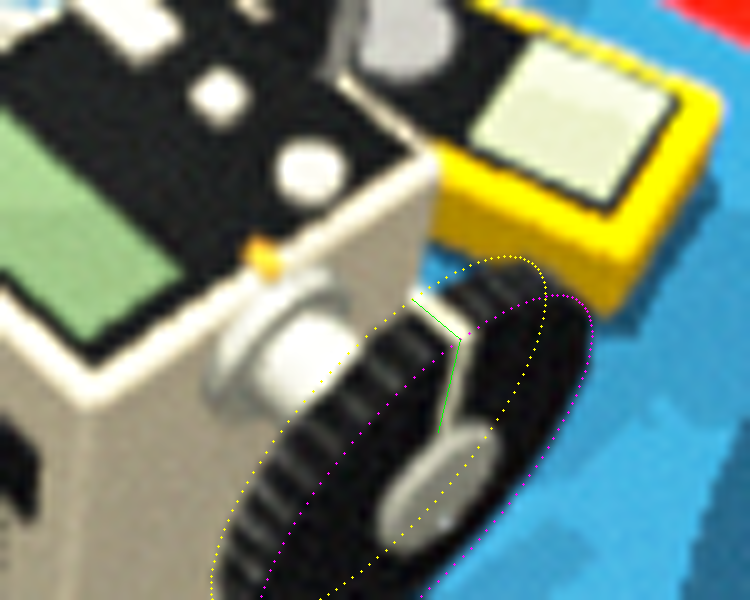

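Call:
send_rows --commands "-17 -13 0 0 0; -16.7 -12.6 0 0 0; 0 0 0 0 0; 0 0 -30 0 0; 0 0 -30 0 0; 0 0 -20 0 0; 0 0 -12 0 0; 0 0 0 0 0; 0 0 0 0 0; 0 0 0 0 0"

```text
t: 61.28
tcp_pos: [0.525, 0.2054, 0.204]
orientation: [-179.9, -0.2, -10.4]
contact_force: [-0.2, -0.8, 0.4]
opening: 0.0002
```

```bash
python3 -c "
from look import *
look('wrist','w37',[('key_round_top',.172)])"
```

```text
61.2833 [0.525  0.2054 0.204 ] [-179.9253   -0.1654  -10.3737] [-0.2053 -0.7778  0.4208] 0.0001965543044874438
key_round_top [([278.0, 255.8], 0.76, array([0.523 , 0.2047]))]
 box [([263.0, 239.0, 292.0, 253.0], 0.77)]
```

View pics/w37.png

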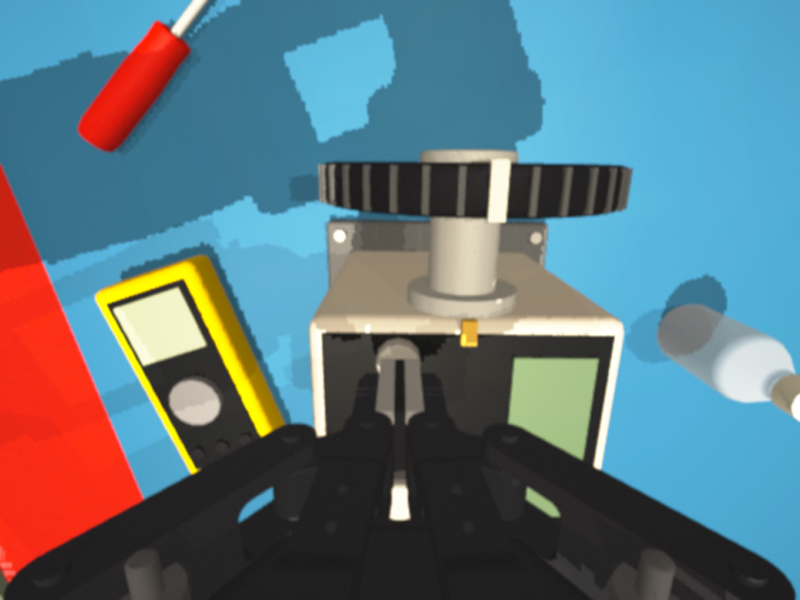

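Call:
send_rows --commands "-0.5 0 -6 0 0; 0 0 -4 0 0; 0 0 0 0 0; 0 0 0 0 0; 0 0 0 0 0"

```text
t: 61.85
tcp_pos: [0.523, 0.2049, 0.1921]
orientation: [180.0, 0.0, -10.4]
contact_force: [-0.1, 0.1, 0.3]
opening: 0.0002
```

Call:
send_rows --commands "0 0 -1 0 0; 0 0 0 0 0; 0 0 0 0 0; 0 0 0 0 0"

```text
t: 62.18
tcp_pos: [0.5232, 0.2049, 0.1913]
orientation: [-180.0, -0.0, -10.4]
contact_force: [0.4, -0.3, -0.3]
opening: -0.0003
```

Call:
send_rows --commands "0 0 -1 0 0; 0 0 -0.5 0 0; 0 0 0 0 0; 0 0 0 0 0"

```text
t: 62.52
tcp_pos: [0.5231, 0.2049, 0.1896]
orientation: [180.0, 0.0, -10.4]
contact_force: [-0.1, -0.3, -0.1]
opening: 0.0001
```

Call:
send_rows --commands "0 0 -0.5 0 0; 0 0 -0.3 0 0; 0 0 0 0 0; 0 0 0 0 0"

```text
t: 62.85
tcp_pos: [0.5232, 0.2049, 0.189]
orientation: [-180.0, -0.0, -10.4]
contact_force: [0.1, -0.5, 0.7]
opening: -0.0002
```

Call:
send_rows --commands "0 0 -0.5 0 0; 0 0 -0.5 0 0; 0 0 0 0 0; 0 0 0 0 0"

```text
t: 63.18
tcp_pos: [0.5232, 0.2049, 0.1884]
orientation: [-180.0, -0.0, -10.4]
contact_force: [-1.0, -0.7, 3.8]
opening: -0.0
```

Call:
send_rows --commands "0 0 -0.5 0 0; 0 0 0 0 0; 0 0 0 0 0"

```text
t: 63.43
tcp_pos: [0.5232, 0.205, 0.188]
orientation: [-180.0, -0.0, -10.4]
contact_force: [-2.4, -0.5, 5.5]
opening: 0.0001
```

Call:
send_rows --commands "0 0 -0.5 0 0; 0 0 0 0 0; 0 0 0 0 0"

```text
t: 63.68
tcp_pos: [0.5233, 0.2049, 0.1876]
orientation: [-180.0, -0.0, -10.4]
contact_force: [-1.4, -0.4, 5.8]
opening: -0.0001
```

Call:
send_rows --commands "0 0 -0.5 0 0; 0 0 0 0 0; 0 0 0 0 0"

```text
t: 63.93
tcp_pos: [0.5232, 0.2049, 0.1869]
orientation: [-180.0, -0.0, -10.4]
contact_force: [-2.4, -1.6, 5.6]
opening: -0.0
```

Call:
send_rows --commands "0 0 -0.5 0 0; 0 0 0 0 0; 0 0 0 0 0"

```text
t: 64.18
tcp_pos: [0.5232, 0.205, 0.1859]
orientation: [-180.0, -0.0, -10.4]
contact_force: [-1.0, -0.5, 3.4]
opening: 0.0002
```

Call:
send_rows --commands "0 0 2 0 0; 0 0 4 0 0; 0 0 20 0 0; 0 0 40 0 0; 0 0 40 0 0; -10 -20 20 0 20; 0 0 0 0 20; 0 0 0 0 20"

```text
t: 64.85
tcp_pos: [0.5138, 0.1847, 0.3136]
orientation: [-179.9, -0.2, -10.5]
contact_force: [0.1, -0.3, -0.5]
opening: 0.0199
```

```bash
python3 -c "
from ang import *
look('wrist','w38',[('index_mark',.2)])
look('scene','s38',[('tray',.005),('dish',.004)])
look('side','d38',[('tray',.005),('dish',.004)])"
```

```text
64.85 [0.5138 0.1847 0.3136] [-179.9132   -0.1995  -10.4582] [ 0.1343 -0.3365 -0.45  ] 0.01991007012762819
index_mark [([330.7, 92.3], 0.9, array([0.5663, 0.2673]))]
 box [([250.0, 83.0, 386.0, 357.0], 0.87)]
65.0 [0.5122 0.185  0.3096] [179.9331   0.2208 -10.3983] [ 0.4357 -0.2264 -0.0158] 0.020341775199610296
tray [([216.0, 162.4], 0.95, array([ 0.4548, -0.3624]))]
 box [([173.0, 133.0, 258.0, 189.0], 0.7), ([255.0, 166.0, 367.0, 272.0], 0.5)]
dish [([218.0, 228.7], 0.81, array([ 0.6642, -0.1336])), ([320.7, 207.9], 0.21, array([0.388 , 0.0585]))]
 box [([188.0, 207.0, 247.0, 251.0], 0.87), ([318.0, 204.0, 326.0, 213.0], 0.18)]
65.25 [0.5127 0.1851 0.3106] [179.953    0.1303 -10.3823] [ 0.1724 -0.1312 -0.3627] 0.01997881483879715
tray [([322.2, 383.8], 0.91, array([ 0.4498, -0.3697])), ([343.0, 350.2], 0.67, array([ 0.5332, -0.3265])), ([233.7, 177.4], 0.23, array([0.6315, 0.4627]))]
 box [([248.0, 328.0, 407.0, 420.0], 0.86), ([222.0, 156.0, 284.0, 259.0], 0.52)]
dish [([342.7, 272.9], 0.59, array([ 0.6769, -0.1326]))]
 box [([308.0, 246.0, 378.0, 297.0], 0.71)]
```

View pics/w38.png

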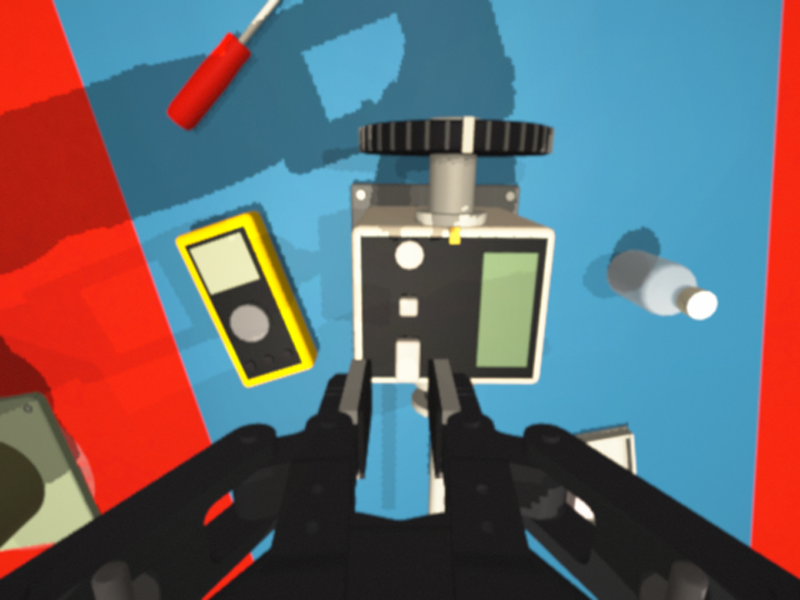

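View pics/s38.png

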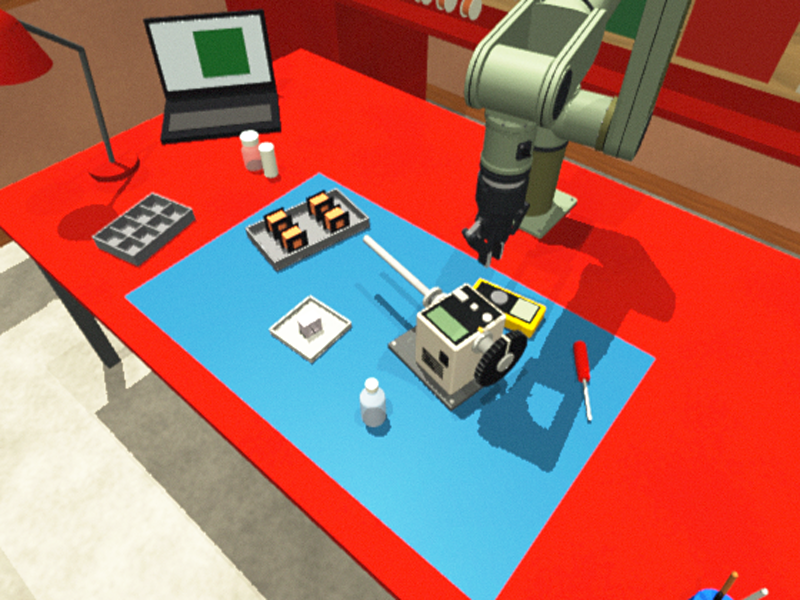

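View pics/d38.png

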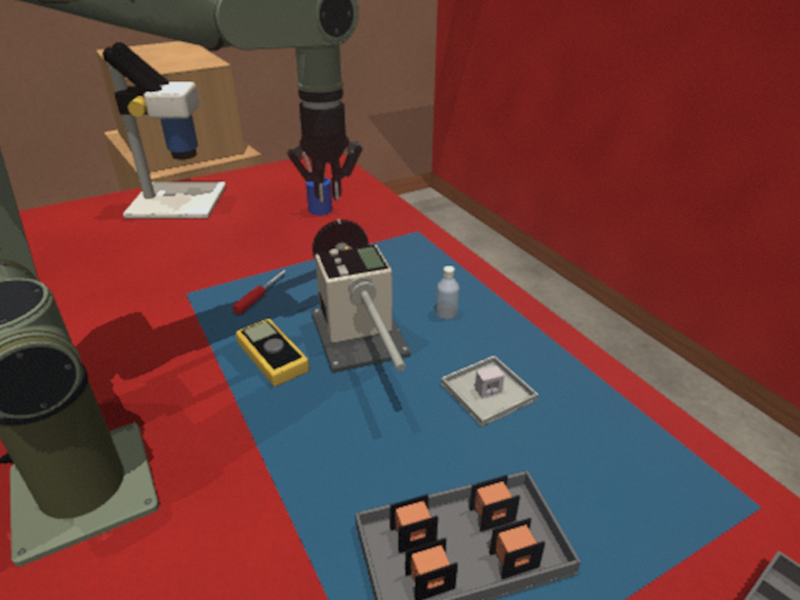

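All in place; the mark is at the top, keys are up, nothing is touching the robot. Handing in.

```bash
python3 -c "
from station import bot
print(bot.hand_in(), bot.get_state()['t'])"
```

```text
the job is handed in; nothing more can be done
the job is handed in; nothing more can be done
```

The whole job is done in the order asked and handed in at about 65 s of the 210 s allowed.

- **Hold key:** I pressed the bar key first. The force peaked at 6.2 N, then dropped to 3.5 N at roughly 3.4 mm of travel. That is past the click and short of the stop. The key was then released.
- **Collar and bobbins:** The collar is in the steel dish. All four bobbins were present and now stand apart on the tray floor. The last pictures show the shaft empty.
- **Handwheel:** It took three strokes because the grip gave about 10° of slack on each of the first two. After release, the line sat at the top opposite the pointer, to within about 1° as measured in the wrist picture. It did not visibly move when I pressed the clear key afterwards.
- **Clear key:** I pressed the round key last. The force peaked at 5.8 N, then dropped to 3.4 N at about 3.2 mm of travel, and the key was released.
- **Left alone:** The square key, bottle, meter and screwdriver were not touched and look unmoved. I saw no knock to the tray or dish, and no grip slip.

The networks' positions for the dish and tray differed between cameras by about 1 cm. I placed things by the corners measured in the pictures instead, and the final views confirm it. The key travel and wheel angle come from force readings and pictures; the joints themselves could not be read.

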